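# Load the bend-test rig, clear the scrap and lock its carriage under the noses

## Task

To get the bend-test rig ready, draw the carriage's locking bolt by its knob (lift it over the bump in its track, then let it down behind the bump), and lay every full-length amber resin bar lying on the bench across the carriage's two support rollers, one bar to each pinned slot, centred, with the carriage still at the loading end. Then turn the handwheel anticlockwise until the carriage stands under the three loading noses, and slide the bolt back over the bump, fully home and down, into the carriage's second notch. Put the broken half bar in the small grey scrap tray, and leave the spanner and the pin block where they lie.

Things in the scene. Friction and masses are not known exactly. Their poses are not given: they have to be found in the camera images.
- rig: bend-test rig, fixed: dark steel base 325 x 380 x 20 mm; white C-frame at its +x +y corner (its head 130 to 160 mm up) with three rods, the noses (tips 79 mm up, at x 0, y 41, 85, 129 mm). Origin on the bench below the carriage's centre line; x away from the robot, y along the carriage's travel, z up. Handwheel axis at x -125, y 115; bolt knob at x -125 (home), y -5. Place and yaw vary.
- carriage (a joint): carriage travel along the rig's +y, m: 0 to 0.01 (loading end) as found; 0.180 when its second notch faces the bolt (which then enters if within 4 mm either way); limit 0.20. Moves only by the handwheel, 35 mm per rad, and stays where left. While the bolt is home it cannot leave.
- handwheel (a joint): angle of the handwheel, rad, growing anticlockwise seen from above; 0 to 0.28 as found, 180 mm of carriage is 5.143 rad. Friction 0.1 to 0.2 N m at the wheel. The bolt must be drawn first.
- wheel_grip (a point): grip point on the handwheel's vertical axis, 92 mm above the bench, in the upright aluminium wing bar that stands across the wheel's black disc (disc 96 mm across, top 68 mm up). Wing bar: 64 mm long, 14 mm thick, top 102 mm up; it runs along this point's x axis, which turns with the wheel.
- bolt (a joint): how far the locking bolt is drawn, m, along the rig's -x (towards the robot): 0 home (nose 14 mm deep in the carriage's notch), limit 0.042. A fixed bump in its track bars the way between about 0.004 and 0.024 unless the bolt is lifted 9 mm or more; drawn and down behind the bump it reads 0.024 to 0.042. Sliding friction 1 N.
- bolt_lift (a joint): lift of the bolt, m: 0 down, limit 0.018. It falls by its own weight (0.14 kg) when released; lifted 9 mm or more it clears the bump.
- bolt_knob (a point): middle of the bolt's upright round black knob, 66 mm above the bench when down; the knob is 18 mm in diameter from 52 to 80 mm up, with a 24 mm flange 6 mm thick on top (top 86 mm up). It moves with the bolt.
- slot0 (a point): where the centre of a seated bar belongs in the carriage's first slot (-y end), 59.5 mm above the bench; the bar lies along this point's x (the rig's x). A slot is 20 mm wide between pins 6 mm thick (tops 61 mm up) 40 mm either side of the middle along x, at the two rollers (tops 52 mm up); end lips (tops 60 mm up) 68 mm either side; deck 34 mm up. Moves with the carriage.
- slot1 (a point): the same for the middle slot, 44 mm further along +y
- slot2 (a point): the same for the third slot, another 44 mm along +y
- stub: broken half of an amber bar, 55 mm long, 15 x 15 mm, lying on the bench; origin at its centre. Scrap: it belongs in the tray
- scrap_in (a point): centre of the inner floor of the grey scrap tray, 4 mm above the bench; the tray is fixed, 110 mm (its x) by 90 mm (its y) outside, walls 4 mm thick and 45 mm tall
- spanner: steel spanner 120 mm long lying on the bench; a bystander: leave it
- pinblock: dark steel block 70 x 40 x 30 mm with an upright pin; origin under its centre. A bystander: leave it
- bar0: amber resin test bar 120 x 15 x 15 mm (long along its x), 30 to 55 g, lying on the bench at the right or left of the rig; origin at its centre. Two or three bars are present (None if absent)
- bar1: amber resin test bar 120 x 15 x 15 mm (long along its x), 30 to 55 g, lying on the bench at the right or left of the rig; origin at its centre. Two or three bars are present (None if absent)
- bar2: amber resin test bar 120 x 15 x 15 mm (long along its x), 30 to 55 g, lying on the bench at the right or left of the rig; origin at its centre. Two or three bars are present (None if absent)
Things that resemble listed ones, but are neither listed nor needed, are in the scene too. Leave any white look-alike of the bar1 alone. Leave any red look-alike of the bar0 alone.

How it is judged (in metres and radians):
On the way, in this order (a step that is already met when the one before it is completed fails the run):
1. the bolt is drawn and down behind its bump, and every bar lies in a slot, with the carriage still at the loading end (((x of bar0 in the frame of slot0 between -0.016 and 0.016 m and y of bar0 in the frame of slot0 between -0.007 and 0.007 m and z of bar0 in the frame of slot0 between -0.004 and 0.004 m and angle between the x axis of bar0 and the x axis of slot0, either way round below 0.12 rad) or (x of bar0 in the frame of slot1 between -0.016 and 0.016 m and y of bar0 in the frame of slot1 between -0.007 and 0.007 m and z of bar0 in the frame of slot1 between -0.004 and 0.004 m and angle between the x axis of bar0 and the x axis of slot1, either way round below 0.12 rad) or (x of bar0 in the frame of slot2 between -0.016 and 0.016 m and y of bar0 in the frame of slot2 between -0.007 and 0.007 m and z of bar0 in the frame of slot2 between -0.004 and 0.004 m and angle between the x axis of bar0 and the x axis of slot2, either way round below 0.12 rad)) and ((x of bar1 in the frame of slot0 between -0.016 and 0.016 m and y of bar1 in the frame of slot0 between -0.007 and 0.007 m and z of bar1 in the frame of slot0 between -0.004 and 0.004 m and angle between the x axis of bar1 and the x axis of slot0, either way round below 0.12 rad) or (x of bar1 in the frame of slot1 between -0.016 and 0.016 m and y of bar1 in the frame of slot1 between -0.007 and 0.007 m and z of bar1 in the frame of slot1 between -0.004 and 0.004 m and angle between the x axis of bar1 and the x axis of slot1, either way round below 0.12 rad) or (x of bar1 in the frame of slot2 between -0.016 and 0.016 m and y of bar1 in the frame of slot2 between -0.007 and 0.007 m and z of bar1 in the frame of slot2 between -0.004 and 0.004 m and angle between the x axis of bar1 and the x axis of slot2, either way round below 0.12 rad)) and ((x of bar2 in the frame of slot0 between -0.016 and 0.016 m and y of bar2 in the frame of slot0 between -0.007 and 0.007 m and z of bar2 in the frame of slot0 between -0.004 and 0.004 m and angle between the x axis of bar2 and the x axis of slot0, either way round below 0.12 rad) or (x of bar2 in the frame of slot1 between -0.016 and 0.016 m and y of bar2 in the frame of slot1 between -0.007 and 0.007 m and z of bar2 in the frame of slot1 between -0.004 and 0.004 m and angle between the x axis of bar2 and the x axis of slot1, either way round below 0.12 rad) or (x of bar2 in the frame of slot2 between -0.016 and 0.016 m and y of bar2 in the frame of slot2 between -0.007 and 0.007 m and z of bar2 in the frame of slot2 between -0.004 and 0.004 m and angle between the x axis of bar2 and the x axis of slot2, either way round below 0.12 rad)) and value of joint bolt above 0.024 m and value of joint bolt_lift below 0.004 m and value of joint carriage below 0.03 m), for 0.2 s.
2. the carriage with the bolt still drawn has been cranked under the noses (value of joint carriage between 0.171 and 0.189 m and value of joint bolt above 0.018 m), for 0.2 s.
At the end, for the whole second after the job is handed in: Every bar lies at rest in a slot (centre within 16 mm along, 7 across, 4 in height of the slot's point; 0.12 rad in direction); carriage at 0.180 m within 9 mm; bolt within 5 mm of home and down within 4; the half bar lies in the scrap tray, less than 30 mm above its floor (((x of bar0 in the frame of slot0 between -0.016 and 0.016 m and y of bar0 in the frame of slot0 between -0.007 and 0.007 m and z of bar0 in the frame of slot0 between -0.004 and 0.004 m and angle between the x axis of bar0 and the x axis of slot0, either way round below 0.12 rad) or (x of bar0 in the frame of slot1 between -0.016 and 0.016 m and y of bar0 in the frame of slot1 between -0.007 and 0.007 m and z of bar0 in the frame of slot1 between -0.004 and 0.004 m and angle between the x axis of bar0 and the x axis of slot1, either way round below 0.12 rad) or (x of bar0 in the frame of slot2 between -0.016 and 0.016 m and y of bar0 in the frame of slot2 between -0.007 and 0.007 m and z of bar0 in the frame of slot2 between -0.004 and 0.004 m and angle between the x axis of bar0 and the x axis of slot2, either way round below 0.12 rad)) and ((x of bar1 in the frame of slot0 between -0.016 and 0.016 m and y of bar1 in the frame of slot0 between -0.007 and 0.007 m and z of bar1 in the frame of slot0 between -0.004 and 0.004 m and angle between the x axis of bar1 and the x axis of slot0, either way round below 0.12 rad) or (x of bar1 in the frame of slot1 between -0.016 and 0.016 m and y of bar1 in the frame of slot1 between -0.007 and 0.007 m and z of bar1 in the frame of slot1 between -0.004 and 0.004 m and angle between the x axis of bar1 and the x axis of slot1, either way round below 0.12 rad) or (x of bar1 in the frame of slot2 between -0.016 and 0.016 m and y of bar1 in the frame of slot2 between -0.007 and 0.007 m and z of bar1 in the frame of slot2 between -0.004 and 0.004 m and angle between the x axis of bar1 and the x axis of slot2, either way round below 0.12 rad)) and ((x of bar2 in the frame of slot0 between -0.016 and 0.016 m and y of bar2 in the frame of slot0 between -0.007 and 0.007 m and z of bar2 in the frame of slot0 between -0.004 and 0.004 m and angle between the x axis of bar2 and the x axis of slot0, either way round below 0.12 rad) or (x of bar2 in the frame of slot1 between -0.016 and 0.016 m and y of bar2 in the frame of slot1 between -0.007 and 0.007 m and z of bar2 in the frame of slot1 between -0.004 and 0.004 m and angle between the x axis of bar2 and the x axis of slot1, either way round below 0.12 rad) or (x of bar2 in the frame of slot2 between -0.016 and 0.016 m and y of bar2 in the frame of slot2 between -0.007 and 0.007 m and z of bar2 in the frame of slot2 between -0.004 and 0.004 m and angle between the x axis of bar2 and the x axis of slot2, either way round below 0.12 rad)) and x of stub in the frame of scrap_in between -0.051 and 0.051 m and y of stub in the frame of scrap_in between -0.041 and 0.041 m and z of stub in the frame of scrap_in below 0.03 m and linear speed of each of stub, bar0, bar1, bar2 below 0.03 m/s and value of joint carriage between 0.171 and 0.189 m and value of joint bolt below 0.005 m and value of joint bolt_lift below 0.004 m and velocity of joint handwheel between -0.1 and 0.1 rad/s); the robot touches nothing.
It fails at once if a bystander (spanner or pin block) is moved more than 4 cm (distance of any of spanner, pinblock from where it was at the start of the episode above 0.04 m).
Of bar0, bar1, bar2 only 2 to 3 are there at a start; the rules pass over those that are not, and their reading is None.
At some moment in a run one of bar0, bar1, bar2 may be knocked a few centimetres aside while the robot is not near it.
Once in a run the grip may slacken for a moment while it holds something.
It also fails if it takes over 210 s, if anything falls off the work surface, if the arm or the gripper's body presses on something with over 40 N, if the wrist force passes 120 N, or if a joint passes its speed limit or range.

## Robot

A 6-joint arm with a two-finger parallel gripper is mounted at the origin on the work surface. World frame = base frame: x ahead of the robot, y to its left, z up, the work surface at z = 0. Lengths are in m, angles in degrees, forces in N, time in s.
With the tool pointing down it reaches from about 0.375 to 0.9 m from the base axis. Payload 3.1 kg.
Tool frame: the origin (TCP) lies at the very end of the fingers, on their centre line; the grasp point (between the pads) lies 19 mm behind it; z points along the fingers, y is the line along which they close (so a half turn about z gives the same grasp; the last joint's range is limited). The gripper opens to 87 mm and grips with 3 to 60 N. Pads are 19 mm wide; open, the fingers measure 117 mm over their backs; the gripper's body (75 mm by 190 mm) begins 51 mm behind the grasp point.
Start: joints at [58.7, 30.224, 82.088, -0, 67.689, -10.227], TCP at [0.225, 0.583, 0.194] pointing down, gripper open.
Joint ranges: [-176.69, 176.69], [-43.24, 126.21], [12.49, 139.97], [-82, 262], [0, 151.66], [-163.58, 163.58]. Speed limits (degrees/s): [159.86, 159.86, 180, 180, 180, 180].

## Interface

Orientations are given as a 3x3 rotation matrix whose columns are the frame's x, y, z axes.
In Python, from rig import bot gives the robot as it stands.
- The arm moves only by the tool move_arm, never from a script. Its argument "increments" is a list of rows, each an object with "xyz": the shift along the tool's x, y, z in mm, a list of three; "roll": the turn about the tool's z in rad; "grip": the opening in per cent of the stroke, from 0 (shut) to 100 (fully open). A call has 1 to 5 rows; each row shifts and turns the commanded pose from where the row before left it, along the tool's axes as they then stand; what a row does not reach is not made up. A row lasts 1/12 s, in which the tool goes at most 41.7 mm and 7.16 degrees, less where a joint would pass 70% of its speed; a pose out of reach is approached as far as the arm can. A call is refused whole if a number of a shift passes 41.7 or a number of a turn 0.125, either way. A call with a gripper value outside its range is refused whole. The fingers move at their own pace and stop on an object; the grip force is fixed at half the most. Time passes only in rows, so rows that do not move let the fingers close. It gives the time, the measured TCP pose, the force, the opening and the grip force at its end, in the units of the state.
- bot.read_state(): the state, without advancing time (a new reading comes with each control period).
- bot.capture(name): name is "scene" or "top"; returns (picture, depth): 420x560x3 uint8, red, green, blue; 420x560 float32, m along the optical axis (not along the pixel's ray), 0 where there is no reading.
- bot.camera_model(name): a dict with "intrinsics" (3x3 intrinsics, pixels), "D" ([k1, k2, p1, p2, k3] as OpenCV has them; the pictures are not rectified), "rvec" (rotation vector, rad) and "tvec" (3), from world to camera coordinates, as OpenCV has them. Camera axes: x right, y down, z forward; pixel columns grow to the right and rows downward; lengths in m; the calibration is good to about 2 mm. A picture is of the moment at which its call begins. camera_model takes no time and is no camera call.
- bot.hand_in(): hands the job in; it is judged then, once.
Trained networks look in the newest picture that a camera, given by its name, has taken for a name from the list of things; names that differ only in an ending like _2 or _b are one class to them, and where a whole thing is asked for, a point or a joint stands for the part that bears it (a point fixed in the world has none). Each returns a list of dicts, best first, with "conf" (0 to 1); they miss things now and then, are a little off and sometimes report something else, mostly with a low value. They report only what shows in the picture. A call takes as long as a camera call. They do not tell look-alikes from the thing itself.
- bot.spot_in(label, camera): "at" ([x, y, z] in m, in the coordinates of the camera as it stood for that picture, good to about 4 mm: the middle of the surface that is visible of it).
- bot.trace(label, camera): "mask" (420x560 bool, what is visible of it).
The state is a dict: "time_s": time; "joint_positions": joint angles; "qvel": joint speeds; "tau": joint torques, N m; "position": TCP position; "tcp_rot": TCP orientation; "force": force on the tool from outside, world axes, zero at the start; "moment": the same for the moment, N m; "opening": opening from 0.0 (shut) to 1.0 (fully open); "grasp_force": force on a finger pad.
Only numpy, scipy, OpenCV 4.12 (cv2) and the standard library are available. Lean on these libraries where they do the work, as an engineer would, in place of code of your own. Each camera call takes 0.05 s, during which the arm holds its last target. There are 200 camera calls.

## Working session

There is one attempt and no reset: what is moved stays moved. The work goes in short steps, Python scripts to look and compute and a tool call to move; the robot and the scene stay as the last step left them, time stands still between calls to the robot, and variables do not carry over. Pictures are saved under pics/ and viewed, at most 14 in all, crops included, and the job is handed in when it is done.

Besides the shell and the picture viewer there is one more tool, called after "Request:" as name([rows], argument=value, ...), one row to a line, values as JSON. move_arm: Moves the arm, as the interface text tells. Its arguments: {"type":"object","properties":{"increments":{"type":"array"}},"required":["increments"]}

```bash
ls; mkdir -p pics; cat > h.py <<'E'
import numpy as np, cv2
from rig import bot
def cam(n):
    m=bot.camera_model(n); R=cv2.Rodrigues(np.array(m["rvec"],float))[0]
    return np.array(m["intrinsics"],float),np.array(m["D"],float),R,np.array(m["tvec"],float).ravel()
def cap(n,save=None):
    p,d=bot.capture(n)
    if save: cv2.imwrite(f"pics/{save}.png",p[:,:,::-1])
    return p,d
def cloud(n,d):
    K,D,R,t=cam(n); h,w=d.shape
    u,v=np.meshgrid(np.arange(w),np.arange(h))
    q=cv2.undistortPoints(np.stack([u,v],-1).reshape(-1,1,2).astype(np.float64),K,D).reshape(h,w,2)
    P=np.dstack([q[...,0]*d,q[...,1]*d,d])
    W=(P-t)@R; W[d==0]=np.nan
    return W
def w2p(n,X):
    K,D,R,t=cam(n)
    return cv2.projectPoints(np.atleast_2d(np.array(X,float)),cv2.Rodrigues(R)[0],t,K,D)[0].reshape(-1,2)
def spot(l,n):
    K,D,R,t=cam(n)
    return [(round(o["conf"],2),np.round((np.array(o["at"])-t)@R,4)) for o in bot.spot_in(l,n)]
E
python3 - <<'E'
from h import *
for n in("scene","top"):
    p,d=cap(n,n+"0"); W=cloud(n,d); np.savez(f"/tmp/{n}0.npz",p=p,W=W)
    print(n,-cam(n)[2].T@cam(n)[3])
    for l in("bar0","stub","bolt_knob","wheel_grip","scrap_in","slot0","pinblock","spanner"):
        try: print(l,spot(l,n))
        except Exception as e: print(l,e)
E
```

```text
pics
scene [0.67430644 0.50510092 0.91289444]
bar0 [(0.82, array([ 0.3221, -0.2218,  0.0152])), (0.64, array([ 0.1934, -0.3142,  0.0167])), (0.56, array([ 0.6106, -0.2921,  0.0118])), (0.52, array([ 0.5926, -0.3728,  0.0155]))]
stub [(0.66, array([ 0.4652, -0.367 ,  0.0105])), (0.26, array([ 0.6098, -0.0999,  0.0328]))]
bolt_knob [(0.88, array([0.5145, 0.0007, 0.044 ])), (0.56, array([ 0.6077, -0.2924,  0.0098]))]
wheel_grip [(0.69, array([0.5298, 0.1275, 0.0657]))]
scrap_in [(0.68, array([0.4964, 0.4516, 0.0055]))]
slot0 [(0.65, array([ 0.6046, -0.0998,  0.0312]))]
pinblock [(0.89, array([0.596 , 0.2931, 0.0321])), (0.6, array([ 0.6049, -0.0971,  0.0324]))]
spanner [(0.84, array([0.4649, 0.3077, 0.0079])), (0.73, array([0.5253, 0.1281, 0.0675])), (0.6, array([0.5132, 0.001 , 0.0414]))]
top [0.26411825 0.02554681 0.97572898]
bar0 [(0.87, array([ 0.1915, -0.3247,  0.0164])), (0.86, array([ 0.5955, -0.3813,  0.0087])), (0.57, array([ 0.6065, -0.2987,  0.0131])), (0.5, array([ 0.3154, -0.2206,  0.0152]))]
stub [(0.68, array([ 0.463 , -0.3697,  0.0126])), (0.56, array([0.4609, 0.299 , 0.0061]))]
bolt_knob [(0.73, array([ 0.5084, -0.0055,  0.0408]))]
wheel_grip [(0.8, array([0.5232, 0.1149, 0.0649]))]
scrap_in [(0.57, array([0.5034, 0.4525, 0.0047])), (0.41, array([0.5246, 0.112 , 0.0662]))]
slot0 [(0.66, array([ 0.6192, -0.1002,  0.0325]))]
pinblock [(0.57, array([0.5997, 0.2888, 0.0271])), (0.48, array([ 0.6216, -0.0997,  0.0351]))]
spanner [(0.8, array([0.4613, 0.3045, 0.0073]))]
```

View pics/scene0.png

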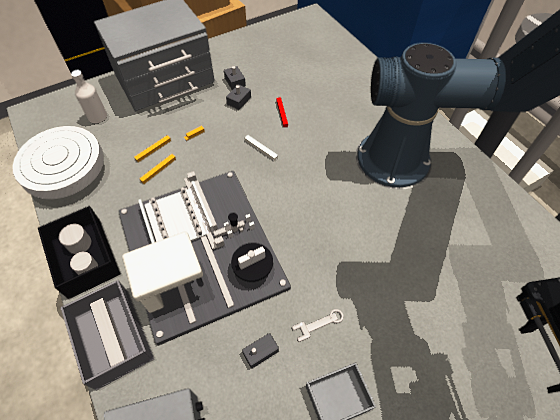

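View pics/top0.png

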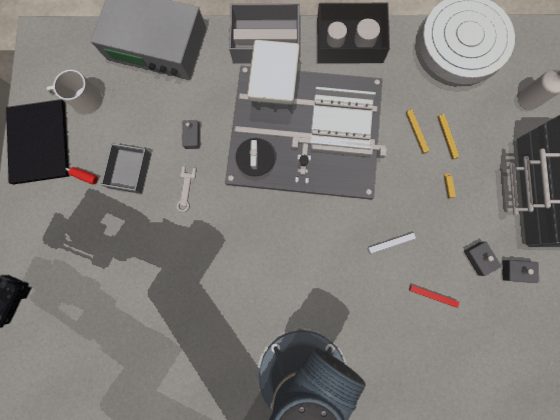

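Top view: two full amber bars at (417,131) and (449,136), and the amber stub at (450,185). The red (435,296) and white (392,243) bars are look-alikes. The other features are the rig around (305,130), the knob (303,160), the wheel (255,157), the tray (127,167), the spanner (186,190) and the pin block (190,133); the blocks at lower right are look-alikes.

```bash
cat > m.py <<'E'
from h import *
def rect(P):
    r=cv2.minAreaRect((P[:,:2]*1000).astype(np.float32)); b=cv2.boxPoints(r)
    e=b[1]-b[0] if np.hypot(*(b[1]-b[0]))>np.hypot(*(b[2]-b[1])) else b[2]-b[1]
    return np.round(r[0],1),np.round(sorted(r[1]),1),round(np.degrees(np.arctan2(e[1],e[0]))%180,1)
def amber(p,W):
    h=cv2.cvtColor(p,cv2.COLOR_RGB2HSV)
    m=((h[...,0]>12)&(h[...,0]<30)&(h[...,1]>140)&(h[...,2]>90)).astype(np.uint8)
    n,l,s,c=cv2.connectedComponentsWithStats(m)
    for i in range(1,n):
        if s[i,4]<40: continue
        P=W[(l==i)]; P=P[np.isfinite(P[:,0])]
        z=np.percentile(P[:,2],80); T=P[P[:,2]>z-.006]
        if T[:,0].max()>1.1 or len(T)<10: continue
        print("amber",c[i].round(),len(T),"z",z.round(4),rect(T),"mean",(T.mean(0)*1000).round(1))
def blob(W,box,z0,z1,name):
    x0,x1,y0,y1=box
    k=(W[...,0]>x0)&(W[...,0]<x1)&(W[...,1]>y0)&(W[...,1]<y1)&(W[...,2]>z0)&(W[...,2]<z1)
    P=W[k]
    if len(P)>4: print(name,len(P),rect(P),"mean",(P.mean(0)*1000).round(1))
    return P
E
python3 - <<'E'
from m import *
for n in("scene","top"):
    f=np.load(f"/tmp/{n}0.npz");p,W=f["p"],f["W"]; print(n)
    amber(p,W)
    k=(W[...,0]>.3)&(W[...,0]<.45)&(W[...,1]>-.1)&(W[...,1]<.1); print("bench z",np.nanmedian(W[k][:,2]),np.nanstd(W[k][:,2]))
    P=blob(W,(.4,.85,-.25,.25),.015,.025,"base")
    blob(W,(.46,.57,-.05,.05),.078,.1,"knob")
    blob(W,(.46,.6,.06,.18),.092,.11,"wing")
    blob(W,(.46,.6,.05,.19),.06,.075,"disc")
    blob(W,(.4,.6,.38,.53),.04,.05,"traywall")
    blob(W,(.4,.6,.38,.53),.0,.01,"trayfloor")
    blob(W,(.55,.75,-.2,.1),.055,.066,"lips/pins")
    blob(W,(.55,.75,-.2,.05),.03,.038,"deck")
    blob(W,(.55,.85,0,.25),.125,.17,"head")
    K,D,R,t=cam(n)
    crop=None
p=np.load("/tmp/scene0.npz")["p"][170:320,110:300]; q=np.load("/tmp/top0.npz")["p"][60:205,220:400]
cv2.imwrite("pics/rig.png",np.vstack([cv2.resize(p,None,fx=4,fy=4,interpolation=3)[:,:,::-1]])) 
E
```

```text
scene
amber [123.   5.] 100 z -0.0837 (array([  405. , -1335.9]), array([ 39. , 113.1]), np.float32(94.7)) mean [  405.6 -1331.6   -85.4]
amber [196.   5.] 38 z -0.023 (array([  160.4, -1087.4]), array([15.7, 57.4]), np.float32(177.4)) mean [  167.1 -1088.    -19.9]
amber [219.   9.] 127 z -0.0703 (array([   61.7, -1094.2]), array([ 14.9, 121.2]), np.float32(2.9)) mean [   67.5 -1093.4   -59.6]
amber [231.  21.] 12 z -0.1171 (array([   23.6, -1047.3]), array([ 8.9, 19.4]), np.float32(27.7)) mean [   20.8 -1049.   -110.7]
amber [212.  28.] 51 z -0.1128 (array([  110.5, -1041.7]), array([16. , 69.7]), np.float32(6.4)) mean [  115.4 -1040.4  -108.9]
amber [85. 54.] 54 z -0.4989 (array([  667.8, -1255.1]), array([216.1, 982.8]), np.float32(86.4)) mean [  631.9 -1713.9  -488.8]
amber [194. 133.] 86 z 0.0143 (array([ 464.2, -373.4]), array([20.5, 60.8]), np.float32(5.4)) mean [ 462.1 -373.2   13.4]
amber [152. 148.] 182 z 0.0146 (array([ 594.3, -376.4]), array([ 18.8, 119.6]), np.float32(14.3)) mean [ 596.2 -375.7   13.4]
amber [157. 168.] 212 z 0.0145 (array([ 608.8, -298.7]), array([ 20.
[... 1653 characters left out ...]
64 (array([522.7, 117.8]), array([14.8, 62.3]), np.float32(178.8)) mean [522.6 117.  101.7]
disc 986 (array([523.3, 117. ]), array([93.4, 93.8]), np.float32(1.7)) mean [521.6 116.6  67.5]
traywall 299 (array([503.8, 450.3]), array([ 91.4, 110.2]), np.float32(170.3)) mean [504.2 450.5  43.9]
trayfloor 1924 (array([500.6, 455. ]), array([150. , 198.5]), np.float32(0.1)) mean [497.3 454.1   2.6]
lips/pins 419 (array([628.4, -42. ]), array([156.7, 280.4]), np.float32(90.0)) mean [630.5 -95.3  59.2]
deck 2281 (array([626.8, -86.1]), array([153.6, 225.5]), np.float32(90.0)) mean [628.3 -98.8  33.6]
head 2834 (array([702.3,  69.5]), array([106. , 143.3]), np.float32(174.3)) mean [696.7  69.1 158.3]
```

View pics/rig.png

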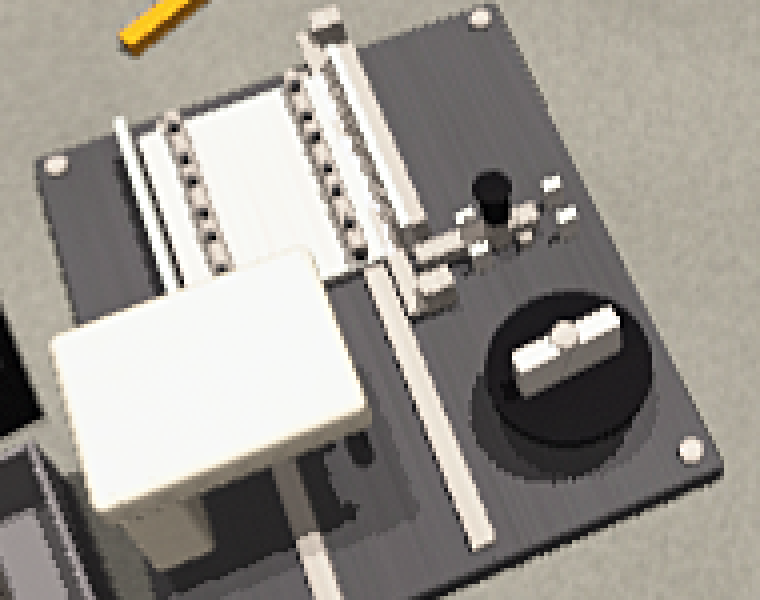

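Scene crop: the knob is at (492,195) on its short track, the wing bar at (567,340) lies nearly along the rig's x, and the carriage has two pin rows at (195,190) and (325,165). Next I fit the rig frame (yaw about -5.7°) and the slot positions.

```bash
cat >> m.py <<'E'
TH=np.radians(-5.7); O=np.array([.6359,-.0083])
RX=np.array([np.cos(TH),np.sin(TH)]); RY=np.array([-np.sin(TH),np.cos(TH)])
def rigf(W): 
    d=W[...,:2]-O; return np.dstack([d@RX,d@RY,W[...,2]])
def r2w(x,y): return O+x*RX+y*RY
E
python3 - <<'E'
from m import *
for n in("scene","top"):
    f=np.load(f"/tmp/{n}0.npz");p,W=f["p"],f["W"]; print(n); G=rigf(W)
    P=blob(G,(-.25,.25,-.3,.3),.015,.025,"base"); print(np.percentile(P[:,0],[.5,1,2,98,99,99.5])*1000,np.percentile(P[:,1],[.5,1,2,98,99,99.5])*1000)
    for s in(-1,1):
        P=blob(G,(s*.04-.012,s*.04+.012,-.21,.0),.0565,.066,f"pins{s}")
        print(np.sort((P[:,1]*1000).round(0).astype(int)))
        P=blob(G,(s*.04-.012,s*.04+.012,-.21,.0),.045,.066,f"rollers{s}")
        print('x',P[:,0].mean()*1000)
        P=blob(G,(s*.068-.008,s*.068+.008,-.21,.0),.0565,.066,f"lips{s}")
    P=blob(G,(-.06,.06,-.22,.02),.03,.038,"deck"); print(np.percentile(P[:,1],[1,2,98,99])*1000)
K,D,R,t=cam("top")
p=np.load("/tmp/top0.npz")["p"][80:160,290:390]
cv2.imwrite("pics/car.png",cv2.resize(p,None,fx=7,fy=7,interpolation=2)[:,:,::-1])
print(w2p("top",[[*r2w(0,y),.061] for y in(-.139,-.095,-.051)]))
E
```

```text
scene
base 9554 (array([29.8, -1.9]), array([440.6, 594.8]), np.float32(90.1)) mean [-27.3  42.7  19.7]
[-189.05261511 -187.92306116 -185.94119227  209.64353704  223.83172644
  234.19699999] [-187.844244   -186.13711218 -183.06119707  188.86369149  192.90484552
  219.29282772]
pins-1 26 (array([-39.9, -89.5]), array([  5.5, 118.4]), np.float32(89.6)) mean [-40.2 -88.9  59.1]
[-149 -147 -146 -145 -122 -121 -119 -119 -106 -103 -103 -102 -102  -78
  -78  -75  -75  -62  -61  -59  -55  -55  -34  -33  -32  -30]
rollers-1 229 (array([-39.8, -91.2]), array([ 11.6, 148.2]), np.float32(90.1)) mean [-39.8 -86.7  50.8]
x -39.75276145193808
lips-1 109 (array([-71.1, -89.7]), array([  6. , 149.3]), np.float32(90.1)) mean [-71.1 -89.3  59.2]
pins1 26 (array([ 40. , -89.6]), array([  5.4, 115.8]), np.float32(91.8)) mean [ 39.8 -80.5  59.1]
[-147 -146 -145 -122 -120 -119 -104 -104 -102 -101  -79  -78  -75  -74
  -62  -62  -61  -61  -60  -59  -38  -37  -36  -35  -34  -32]
rollers1 201 (array([ 39.7, -98.6]), array([ 12.2, 133.9]), np.float32(90.8)) mean [ 39.5 -97.9  51.3]
x 39.47726787364471
lips1 11
[... 1025 characters left out ...]
array([ 40.1, -93. ]), array([  6.7, 118.9]), np.float32(90.7)) mean [ 40.  -95.7  59.6]
[-152 -152 -149 -149 -149 -147 -124 -124 -124 -122 -122 -107 -107 -104
 -104  -82  -81  -79  -79  -64  -62  -61  -59  -36  -36  -34  -34  -34]
rollers1 277 (array([ 40.6, -91.9]), array([ 13.2, 144.4]), np.float32(90.6)) mean [ 39.2 -92.7  51. ]
x 39.16321690099668
lips1 166 (array([ 71.1, -92.8]), array([  9.2, 149.5]), np.float32(90.0)) mean [ 71.4 -94.7  59.5]
deck 2023 (array([ -0. , -92.4]), array([119.8, 223.9]), np.float32(90.0)) mean [ -3.4 -92.3  33.6]
[-186.09055294 -167.20627115  -17.12552248    1.25013422]
[[361.75310267 118.69367982]
 [344.08405654 117.02152527]
 [326.4648757  115.35409014]]
```

View pics/car.png

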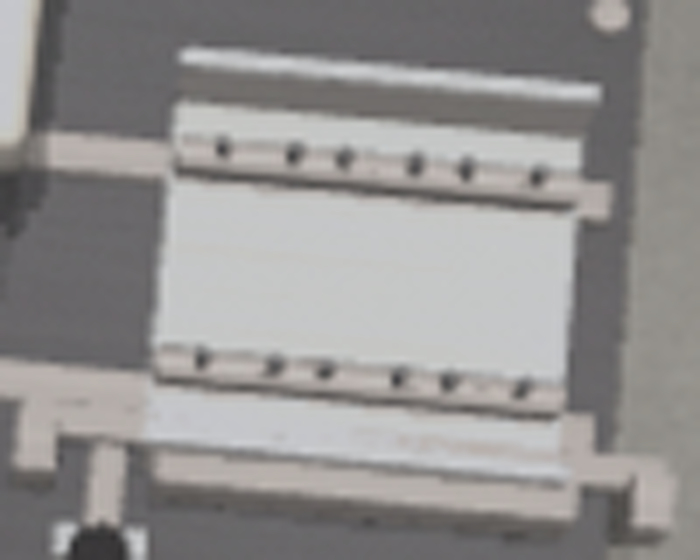

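Top crop: the pin pairs give three empty slots. With both cameras averaged, the slot centres sit at rig y about -135.5, -91.5 and -47.5, so the carriage is near 3.5 mm. I will use slot0 and slot1, which keep the gripper clear of the head. Next, the bolt.

```bash
cat > go.py <<'E'
from m import *
import sys
def go(x,y,z,closing=None,s=None):
    """m; closing = world angle (deg) of the finger closing line"""
    s=s or bot.read_state(); R=np.array(s["tcp_rot"]); p=np.array(s["position"])
    d=R.T@(np.array([x,y,z])-p)*1000
    print("shift",d.round(1),"n>=",round(np.linalg.norm(d)/41,1),end=" ")
    if closing is not None:
        cur=np.degrees(np.arctan2(R[1,1],R[0,1])); a=(closing-cur+90)%180-90
        print("roll",round(-np.radians(a),4),"j6",round(s["joint_positions"][5],1))
    else: print()
def st():
    s=bot.read_state(); R=np.array(s["tcp_rot"])
    print("t",round(s["time_s"],2),"p",np.round(np.array(s["position"])*1000,1),"close",round(np.degrees(np.arctan2(R[1,1],R[0,1])),1),"j6",round(s["joint_positions"][5],1),"f",np.round(s["force"],1),"op",round(s["opening"],3),"gf",round(s["grasp_force"],1))
CY=84.3; CX=-5.7
E
python3 - <<'E'
from go import *
st(); print(np.array(bot.read_state()["tcp_rot"]).round(3))
go(.511,0,.194,CY)
for n in("scene","top"):
    G=rigf(np.load(f"/tmp/{n}0.npz")["W"])
    for xa in range(-175,-85,15):
        row=[]
        for ya in range(-50,50,10):
            k=(abs(G[...,0]*1000-xa)<7)&(abs(G[...,1]*1000-ya-5)<5); row.append(int(np.nanmax(np.where(k,G[...,2],-1))*1000))
        print(xa,row)
E
```

```text
t 0.9 p [224.7 583.2 193.8] close 68.9 j6 -10.2 f [-0.8 -0.1 -0.5] op 0.998 gf 0.0
[[-0.933  0.36   0.   ]
 [ 0.36   0.933  0.   ]
 [-0.     0.    -1.   ]]
shift [-4.769e+02 -4.412e+02 -2.000e-01] n>= 15.8 roll -0.2683 j6 -10.2
-175 [23, 21, 22, 44, 22, 44, 40, 24, 22, 22]
-160 [22, 20, 41, 43, 23, 45, 42, 21, 21, 20]
-145 [21, 21, 22, 40, 43, 43, 21, 21, 21, 22]
-130 [-1000, -1000, -1000, 85, 87, 86, 22, 22, 22, 20]
-115 [21, 22, 20, 86, 86, 87, 44, 23, 24, 21]
-100 [20, 21, 22, 46, 43, 43, 44, 21, 21, 22]
-175 [22, 22, 41, 46, 22, 45, 21, 22, 22, 22]
-160 [22, 22, 45, 45, 22, 47, 22, 22, 22, 22]
-145 [21, 23, 22, 44, 43, 33, 21, 22, 22, 21]
-130 [22, 22, 22, 91, 89, 87, 22, 22, 22, 23]
-115 [21, 21, 43, 86, 86, 89, 22, 23, 21, 21]
-100 [22, 22, 46, 45, 46, 45, 21, 22, 23, 23]
```

Request:
move_arm([
  {"xyz": [-29.8, -27.6, 0], "roll": 0, "grip": 60},
  {"xyz": [-29.8, -27.6, 0], "roll": 0, "grip": 60},
  {"xyz": [-29.8, -27.6, 0], "roll": 0, "grip": 60},
  {"xyz": [-29.8, -27.6, 0], "roll": 0, "grip": 60},
])

```text
time_s: 1.23
position: [0.2965, 0.436, 0.1938]
tcp_rot: [[-0.934, 0.358, 0.0], [0.358, 0.934, 0.0], [-0.0, 0.0, -1.0]]
force: [0.5, -0.3, 0.1]
opening: 0.78
grasp_force: 0.0
```

Request:
move_arm([
  {"xyz": [-29.8, -27.6, 0], "roll": 0, "grip": 60},
  {"xyz": [-29.8, -27.6, 0], "roll": 0, "grip": 60},
  {"xyz": [-29.8, -27.6, 0], "roll": 0, "grip": 60},
  {"xyz": [-29.8, -27.6, 0], "roll": 0, "grip": 60},
])

```text
time_s: 1.57
position: [0.3684, 0.2898, 0.1941]
tcp_rot: [[-0.933, 0.359, 0.001], [0.359, 0.933, 0.0], [-0.001, 0.001, -1.0]]
force: [1.0, 0.4, 0.0]
opening: 0.607
grasp_force: 0.0
```

Request:
move_arm([
  {"xyz": [-29.8, -27.6, 0], "roll": 0, "grip": 60},
  {"xyz": [-29.8, -27.6, 0], "roll": 0, "grip": 60},
  {"xyz": [-29.8, -27.6, 0], "roll": 0, "grip": 60},
  {"xyz": [-29.8, -27.6, 0], "roll": 0, "grip": 60},
])

```text
time_s: 1.9
position: [0.44, 0.1437, 0.1941]
tcp_rot: [[-0.933, 0.36, 0.001], [0.36, 0.933, 0.0], [-0.001, 0.0, -1.0]]
force: [0.5, 0.7, -0.0]
opening: 0.601
grasp_force: 0.0
```

Request:
move_arm([
  {"xyz": [-29.8, -27.6, 0], "roll": 0, "grip": 60},
  {"xyz": [-29.8, -27.6, 0], "roll": 0, "grip": 60},
  {"xyz": [-29.8, -27.6, 0], "roll": 0, "grip": 60},
  {"xyz": [-29.8, -27.6, 0], "roll": 0, "grip": 60},
])

```text
time_s: 2.23
position: [0.5115, -0.0024, 0.194]
tcp_rot: [[-0.933, 0.36, 0.001], [0.36, 0.933, 0.0], [-0.001, 0.0, -1.0]]
force: [0.4, 0.5, 0.4]
opening: 0.597
grasp_force: 0.0
```

Request:
move_arm([
  {"xyz": [0, 0, 25], "roll": -0.09, "grip": 60},
  {"xyz": [0, 0, 25], "roll": -0.09, "grip": 60},
  {"xyz": [0, 0, 24], "roll": -0.088, "grip": 60},
  {"xyz": [0, 0, 0], "roll": 0, "grip": 60},
])

```text
time_s: 2.57
position: [0.5076, -0.0002, 0.1161]
tcp_rot: [[-0.995, 0.099, -0.009], [0.099, 0.995, 0.002], [0.009, 0.001, -1.0]]
force: [-0.5, 0.1, -0.6]
opening: 0.599
grasp_force: 0.0
```

```bash
python3 - <<'E'
from go import *
st(); go(.511,0,.050,CY)
for n in("scene","top"):
    p,d=cap(n,n+"1"); W=cloud(n,d)
    blob(W,(.46,.57,-.05,.05),.078,.098,"knob")
    s=bot.read_state()["position"]; print(w2p(n,[s]).round(0))
    P=blob(W,(.4,.62,-.1,.1),s[2]+.0,s[2]+.012,"fingertips")
E
```

```text
t 2.57 p [ 5.076e+02 -2.000e-01  1.161e+02] close 84.3 j6 -97.0 f [-0.5  0.1 -0.6] op 0.599 gf 0.0
shift [-3.9  0.5 66.1] n>= 1.6 roll -0.0 j6 -97.0
knob 17 (array([511.6,   9.1]), array([ 5.3, 18.7]), np.float32(3.4)) mean [512.    8.7  83.2]
[[232. 209.]]
[[304. 156.]]
```

```bash
python3 - <<'E'
from go import *
st(); go(.511,0,.050,CY)
a=cv2.imread("pics/scene1.png")[140:290,150:310]; b=cv2.imread("pics/top1.png")[80:230,220:380]
cv2.imwrite("pics/k1.png",np.hstack([cv2.resize(a,(400,375)),cv2.resize(b,(400,375))]))
E
```

```text
t 2.67 p [ 5.104e+02 -3.000e-01  1.195e+02] close 84.1 j6 -96.7 f [-0.3 -0.3  0.4] op 0.598 gf 0.0
shift [-0.6  0.3 69.5] n>= 1.7 roll -0.0027 j6 -96.7
```

View pics/k1.png

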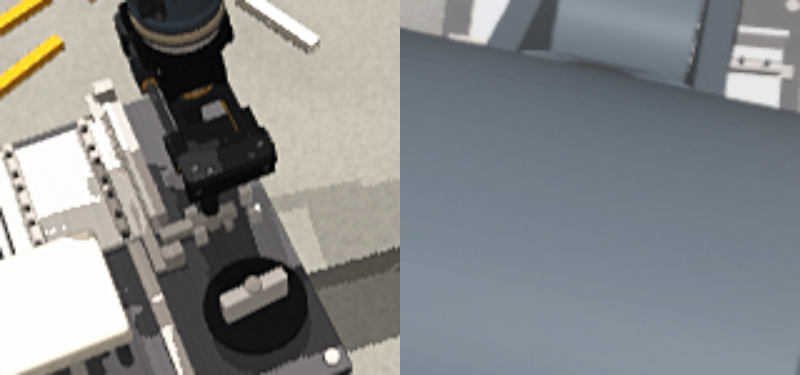

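The scene half shows the gripper over the knob at (210,205); the top view is blocked by the arm. I'll descend and grip.

Request:
move_arm([
  {"xyz": [-0.6, 0, 30], "roll": 0, "grip": 55},
  {"xyz": [0, 0, 30], "roll": 0, "grip": 55},
  {"xyz": [0, 0, 9.5], "roll": 0, "grip": 55},
  {"xyz": [0, 0, 0], "roll": 0, "grip": 40},
  {"xyz": [0, 0, 0], "roll": 0, "grip": 20},
])

```text
time_s: 3.08
position: [0.5123, -0.0003, 0.0513]
tcp_rot: [[-0.995, 0.1, 0.001], [0.1, 0.995, -0.0], [-0.001, -0.0, -1.0]]
force: [0.2, -0.3, -0.2]
opening: 0.47
grasp_force: 0.0
```

Request:
move_arm([
  {"xyz": [0, 0, 0], "roll": 0, "grip": 0},
  {"xyz": [0, 0, 0], "roll": 0, "grip": 0},
  {"xyz": [0, 0, 0], "roll": 0, "grip": 0},
  {"xyz": [0, 0, 0], "roll": 0, "grip": 0},
  {"xyz": [0, 0, 0], "roll": 0, "grip": 0},
])

```text
time_s: 3.5
position: [0.5125, -0.0013, 0.0516]
tcp_rot: [[-0.995, 0.099, 0.003], [0.099, 0.995, -0.002], [-0.003, -0.001, -1.0]]
force: [-1.5, -3.8, 6.6]
opening: 0.255
grasp_force: 30.0
```

```bash
python3 - <<'E'
from go import *
st(); print(bot.read_state()["moment"])
E
```

```text
t 3.5 p [512.5  -1.3  51.6] close 84.3 j6 -96.9 f [-1.5 -3.8  6.6] op 0.255 gf 30.0
[-0.64525082  0.17995617  0.00334682]
```

Opening 22 mm, where I expected 18, so the pads probably reach the flange. I'll open, go 4 mm lower and regrip.

Request:
move_arm([
  {"xyz": [0, 0, 0], "roll": 0, "grip": 50},
  {"xyz": [0, 0, 0], "roll": 0, "grip": 50},
  {"xyz": [0, 0, 2], "roll": 0, "grip": 50},
  {"xyz": [0, 0, 2], "roll": 0, "grip": 40},
  {"xyz": [0, 0, 0], "roll": 0, "grip": 20},
])

```text
time_s: 3.92
position: [0.5108, 0.0, 0.0456]
tcp_rot: [[-0.995, 0.1, -0.001], [0.1, 0.995, 0.001], [0.001, 0.0, -1.0]]
force: [-0.1, -0.5, -0.2]
opening: 0.388
grasp_force: 0.0
```

Request:
move_arm([
  {"xyz": [0, 0, 0], "roll": 0, "grip": 0},
  {"xyz": [0, 0, 0], "roll": 0, "grip": 0},
  {"xyz": [0, 0, 0], "roll": 0, "grip": 0},
  {"xyz": [0, 0, 0], "roll": 0, "grip": 0},
  {"xyz": [0, 0, 0], "roll": 0, "grip": 0},
])

```text
time_s: 4.33
position: [0.511, -0.0011, 0.046]
tcp_rot: [[-0.995, 0.099, -0.001], [0.099, 0.995, -0.001], [0.001, -0.001, -1.0]]
force: [-1.1, -5.5, -1.9]
opening: 0.254
grasp_force: 30.0
```

```bash
python3 - <<'E'
from go import *
st(); go(.511-.032*RX[0],-.032*RX[1],.05)
E
```

```text
t 4.33 p [511.   -1.1  46. ] close 84.3 j6 -96.9 f [-1.1 -5.5 -1.9] op 0.254 gf 30.0
shift [32.2  1.1 -4. ] n>= 0.8
```

Request:
move_arm([
  {"xyz": [0, -1, -7], "roll": 0, "grip": 0},
  {"xyz": [0, 0, -7], "roll": 0, "grip": 0},
  {"xyz": [0, 0, 0], "roll": 0, "grip": 0},
])

```text
time_s: 4.58
position: [0.5111, -0.0012, 0.0614]
tcp_rot: [[-0.995, 0.1, -0.0], [0.1, 0.995, 0.0], [0.0, 0.0, -1.0]]
force: [-1.9, -1.6, -1.0]
opening: 0.253
grasp_force: 30.0
```

```bash
python3 - <<'E'
from go import *
st()
E
```

```text
t 4.58 p [511.1  -1.2  61.4] close 84.3 j6 -97.0 f [-1.9 -1.6 -1. ] op 0.253 gf 30.0
```

Request:
move_arm([
  {"xyz": [8, 0, 1], "roll": 0, "grip": 0},
  {"xyz": [8, 0, 0], "roll": 0, "grip": 0},
  {"xyz": [8, 0, 0], "roll": 0, "grip": 0},
  {"xyz": [9, 0, 0], "roll": 0, "grip": 0},
  {"xyz": [0, 0, 0], "roll": 0, "grip": 0},
])

```text
time_s: 5.0
position: [0.4749, 0.0024, 0.059]
tcp_rot: [[-0.995, 0.099, -0.005], [0.099, 0.995, 0.0], [0.005, -0.0, -1.0]]
force: [-1.5, -2.1, -1.0]
opening: 0.252
grasp_force: 30.0
```

```bash
python3 - <<'E'
from go import *
st()
E
```

```text
t 5.0 p [474.9   2.4  59. ] close 84.3 j6 -97.5 f [-1.5 -2.1 -1. ] op 0.252 gf 30.0
```

Request:
move_arm([
  {"xyz": [0, 0, 5], "roll": 0, "grip": 0},
  {"xyz": [0, 0, 5], "roll": 0, "grip": 0},
  {"xyz": [0, 0, 3], "roll": 0, "grip": 0},
  {"xyz": [0, 0, 0], "roll": 0, "grip": 0},
  {"xyz": [0, 0, 0], "roll": 0, "grip": 40},
])

```text
time_s: 5.42
position: [0.4788, 0.002, 0.0459]
tcp_rot: [[-0.995, 0.1, -0.0], [0.1, 0.995, 0.0], [0.0, 0.0, -1.0]]
force: [0.1, -0.0, -0.4]
opening: 0.284
grasp_force: 0.0
```

Request:
move_arm([
  {"xyz": [0, 0, 0], "roll": 0, "grip": 55},
  {"xyz": [0, 0, 0], "roll": 0, "grip": 55},
  {"xyz": [0, 0, -25], "roll": 0, "grip": 55},
  {"xyz": [0, 0, -40], "roll": 0, "grip": 55},
  {"xyz": [0, 0, -40], "roll": 0, "grip": 55},
])

```text
time_s: 5.83
position: [0.4773, 0.0024, 0.1513]
tcp_rot: [[-0.995, 0.1, -0.004], [0.1, 0.995, 0.001], [0.004, 0.001, -1.0]]
force: [0.8, 0.3, -0.1]
opening: 0.532
grasp_force: 0.0
```

```bash
python3 - <<'E'
from go import *
st()
p,d=cap("scene"); W=cloud("scene",d); blob(W,(.42,.57,-.06,.06),.072,.11,"knob")
go(.608,-.298,.16,19.3+90)
E
```

```text
t 5.83 p [477.3   2.4 151.3] close 84.3 j6 -97.5 f [ 0.8  0.3 -0.1] op 0.532 gf 0.0
knob 72 (array([478.4,   4.6]), array([20.9, 21.8]), np.float32(146.2)) mean [479.    5.3  83.5]
shift [-154.1 -285.5    1.2] n>= 7.9 roll -0.4362 j6 -97.5
```

Knob reads 32.6 mm drawn and down. Against the robot's own grip position, the top camera is right to 0.3 mm, and the scene camera reads about 2.4 mm high in y. Next, bar A at (608,-299).

Request:
move_arm([
  {"xyz": [-17.1, -31.7, 0], "roll": 0, "grip": 55},
  {"xyz": [-17.1, -31.7, 0], "roll": 0, "grip": 55},
  {"xyz": [-17.1, -31.7, 0], "roll": 0, "grip": 55},
  {"xyz": [-17.1, -31.7, 0], "roll": 0, "grip": 55},
  {"xyz": [-17.1, -31.7, 0], "roll": 0, "grip": 55},
])

```text
time_s: 6.3
position: [0.5484, -0.1656, 0.1514]
tcp_rot: [[-0.995, 0.1, 0.001], [0.1, 0.995, 0.0], [-0.001, 0.0, -1.0]]
force: [0.7, 0.5, 1.1]
opening: 0.552
grasp_force: 0.0
```

Request:
move_arm([
  {"xyz": [-17.1, -31.7, 0], "roll": 0, "grip": 55},
  {"xyz": [-17.1, -31.7, 0], "roll": 0, "grip": 55},
  {"xyz": [-17.1, -31.7, 0], "roll": 0, "grip": 55},
  {"xyz": [-17.1, -31.7, 0], "roll": 0, "grip": 55},
])

```text
time_s: 6.63
position: [0.6037, -0.2987, 0.1509]
tcp_rot: [[-0.995, 0.1, 0.0], [0.1, 0.995, 0.001], [-0.0, 0.001, -1.0]]
force: [0.8, 0.3, 0.1]
opening: 0.548
grasp_force: 0.0
```

Request:
move_arm([
  {"xyz": [0, 0, 30], "roll": -0.109, "grip": 55},
  {"xyz": [0, 0, 30], "roll": -0.109, "grip": 55},
  {"xyz": [0, 0, 30], "roll": -0.109, "grip": 55},
  {"xyz": [0, 0, 20], "roll": -0.109, "grip": 55},
  {"xyz": [0, 0, 0], "roll": 0, "grip": 55},
])

```text
time_s: 7.05
position: [0.5997, -0.2947, 0.0357]
tcp_rot: [[-0.944, -0.331, -0.008], [-0.331, 0.944, 0.007], [0.006, 0.009, -1.0]]
force: [-1.2, 0.9, -1.2]
opening: 0.551
grasp_force: 0.0
```

```bash
python3 - <<'E'
from go import *
for n in("top","scene"):
    p,d=cap(n); print(n);amber(p,cloud(n,d)) 
st(); go(.608,-.2988,.005,109.3)
E
```

```text
top
amber [450. 142.] 176 z 0.0154 (array([ 579.5, -381.5]), array([14.3, 87.6]), np.float32(14.5)) mean [ 579.5 -381.2   14.2]
amber [422. 144.] 79 z 0.0159 (array([ 572.5, -311.8]), array([13.4, 41.3]), np.float32(19.3)) mean [ 571.9 -310.6   14.2]
amber [449. 186.] 119 z 0.0153 (array([ 460.7, -373.8]), array([13.2, 54.2]), np.float32(6.4)) mean [ 461.  -373.4   14. ]
scene
amber [123.   5.] 107 z -0.0834 (array([  405.4, -1330.7]), array([ 39.9, 119.4]), np.float32(94.5)) mean [  405.6 -1332.5   -85. ]
amber [217.  17.] 264 z -0.0699 (array([ 301.1, -577.4]), array([ 130.1, 1175. ]), np.float32(68.5)) mean [  114.1 -1066.6   -40.5]
amber [83. 54.] 43 z -0.4962 (array([  588.2, -1033.3]), array([ 196. , 1429.6]), np.float32(94.6)) mean [  643.2 -1696.5  -476.6]
amber [194. 133.] 96 z 0.014 (array([ 462.5, -372.9]), array([20. , 58.9]), np.float32(11.9)) mean [ 462.  -372.8   12.7]
amber [141. 156.] 66 z 0.015 (array([ 621.5, -310.3]), array([ 38.1, 131.2]), np.float32(103.5)) mean [ 635.1 -358.2   20. ]
amber [157. 169.] 217 z 0.0143 (array([ 602.9, -283.3]), array([ 48.2, 120.2]), np.float32(20.3)) mean [ 609.9 -295.    14.3]
t 7.15 p [ 603.  -296.9   40.6] close 109.1 j6 -144.8 f [ 0.2 -0.2  0.7] op 0.551 gf 0.0
shift [-4.1 -3.5 35.6] n>= 0.9 roll -0.0035 j6 -144.8
```

Request:
move_arm([
  {"xyz": [-4.1, -3.5, 0], "roll": 0, "grip": 50},
  {"xyz": [0, 0, 18], "roll": 0, "grip": 50},
  {"xyz": [0, 0, 17.5], "roll": 0, "grip": 50},
  {"xyz": [0, 0, 0], "roll": 0, "grip": 50},
])

```text
time_s: 7.48
position: [0.6081, -0.2988, 0.0052]
tcp_rot: [[-0.944, -0.329, -0.001], [-0.329, 0.944, 0.001], [0.001, 0.001, -1.0]]
force: [-0.5, 1.6, -0.7]
opening: 0.503
grasp_force: 0.0
```

Request:
move_arm([
  {"xyz": [0, 0, 0], "roll": 0, "grip": 20},
  {"xyz": [0, 0, 0], "roll": 0, "grip": 0},
  {"xyz": [0, 0, 0], "roll": 0, "grip": 0},
  {"xyz": [0, 0, 0], "roll": 0, "grip": 0},
  {"xyz": [0, 0, 0], "roll": 0, "grip": 0},
])

```text
time_s: 7.9
position: [0.6088, -0.2997, 0.0069]
tcp_rot: [[-0.944, -0.33, 0.002], [-0.33, 0.944, -0.001], [-0.001, -0.002, -1.0]]
force: [1.0, -0.7, 0.7]
opening: 0.205
grasp_force: 0.0
```

```bash
python3 - <<'E'
from go import *
st()
E
```

```text
t 7.9 p [ 608.8 -299.7    6.9] close 109.3 j6 -144.9 f [ 1.  -0.7  0.7] op 0.205 gf 0.0
```

Request:
move_arm([
  {"xyz": [0, 0, 0], "roll": 0, "grip": 0},
  {"xyz": [0, 0, 0], "roll": 0, "grip": 0},
  {"xyz": [0, 0, 0], "roll": 0, "grip": 0},
])

```text
time_s: 8.15
position: [0.6083, -0.2993, 0.0059]
tcp_rot: [[-0.944, -0.33, 0.0], [-0.33, 0.944, -0.0], [-0.0, -0.0, -1.0]]
force: [-0.4, 0.6, 0.0]
opening: 0.027
grasp_force: 0.0
```

Request:
move_arm([
  {"xyz": [0, 0, -20], "roll": 0, "grip": 0},
  {"xyz": [0, 0, -30], "roll": 0.109, "grip": 0},
  {"xyz": [0, 0, -30], "roll": 0.109, "grip": 0},
  {"xyz": [0, 0, -20], "roll": 0.109, "grip": 0},
  {"xyz": [0, 0, 0], "roll": 0.109, "grip": 0},
])

```text
time_s: 8.57
position: [0.6114, -0.3014, 0.1115]
tcp_rot: [[-0.994, 0.105, 0.008], [0.105, 0.994, -0.006], [-0.009, -0.005, -1.0]]
force: [1.0, -1.3, 0.6]
opening: 0.004
grasp_force: 0.0
```

Request:
move_arm([
  {"xyz": [0, 0, 0], "roll": 0, "grip": 0},
  {"xyz": [0, 0, 0], "roll": 0, "grip": 0},
])

```text
time_s: 8.73
position: [0.6078, -0.299, 0.1056]
tcp_rot: [[-0.995, 0.097, -0.001], [0.097, 0.995, 0.0], [0.001, 0.0, -1.0]]
force: [-1.1, 0.8, -0.4]
opening: 0.003
grasp_force: 0.0
```

```bash
python3 - <<'E'
from go import *
st(); go(.6267,-.1005,.100,CY)
for n in("top","scene"):
    p,d=cap(n); print(n); W=cloud(n,d); W[W[...,2]<.05]=np.nan; amber(p,W) 
E
```

```text
t 8.73 p [ 607.8 -299.   105.6] close 84.4 j6 -120.1 f [-1.1  0.8 -0.4] op 0.003 gf 0.0
shift [  0.4 199.4   5.7] n>= 4.9 roll 0.0025 j6 -120.1
topTraceback (most recent call last):
  File "<stdin>", line 4, in <module>
  File "m.py", line 13, in amber
    z=np.percentile(P[:,2],80); T=P[P[:,2]>z-.006]
    return _quantile_unchecked(
        a, q, axis, out, overwrite_input, method, keepdims, weights)
    return _ureduce(a,
                    func=_quantile_ureduce_func,
    ...<5 lines>...
                    overwrite_input=overwrite_input,
                    method=method)
    r = func(a, **kwargs)
    result = _quantile(arr,
                       quantiles=q,
    ...<2 lines>...
                       out=out,
                       weights=wgt)
    slices_having_nans = np.isnan(arr[-1, ...])
                                  ~~~^^^^^^^^^
IndexError: index -1 is out of bounds for axis 0 with size 0
```

The fingers closed on nothing, so I'll look where the bar is.

```bash
sed -i 's/if s\[i,4\]<40: continue/if s[i,4]<40 or c[i][1]<80: continue/; s/P=P\[np.isfinite(P\[:,0\])\]/P=P[np.isfinite(P[:,0])]\n        if len(P)<10: continue/' m.py
python3 - <<'E'
from go import *
for n in("top","scene"):
    p,d=cap(n,n+"2"); print(n);amber(p,cloud(n,d)) 
a=cv2.imread("pics/scene2.png")[90:240,90:300]; cv2.imwrite("pics/s2c.png",cv2.resize(a,None,fx=3.5,fy=3.5))
E
```

```text
top
amber [420. 139.] 135 z 0.0155 (array([ 587.6, -305.7]), array([13.9, 75.1]), np.float32(18.3)) mean [ 585.2 -305.6   14.2]
amber [449. 186.] 114 z 0.0154 (array([ 460.8, -373.7]), array([13. , 54.3]), np.float32(6.2)) mean [ 460.4 -373.7   14.2]
scene
amber [194. 133.] 95 z 0.0143 (array([ 460.2, -373. ]), array([20.8, 55.3]), np.float32(4.6)) mean [ 461.7 -372.7   12.9]
amber [152. 148.] 197 z 0.0145 (array([ 594.6, -376.8]), array([ 18.6, 118.8]), np.float32(15.3)) mean [ 595.7 -375.6   13.1]
amber [157. 169.] 212 z 0.0146 (array([ 609.3, -298.2]), array([ 19. , 121.4]), np.float32(19.9)) mean [ 609.8 -296.1   13.3]
```

View pics/s2c.png

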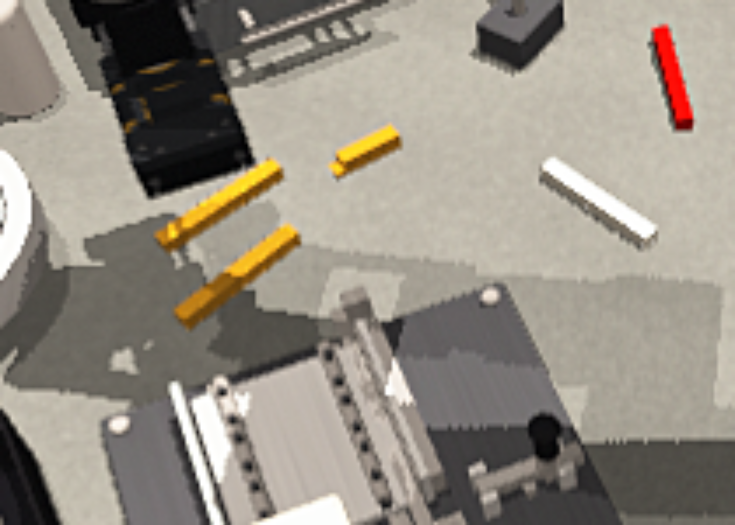

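```bash
python3 - <<'E'
from go import *
st(); s=bot.read_state(); P=np.array(s["position"])
p,d=cap("scene","s3"); W=cloud("scene",d)
print(w2p("scene",[P,P+[0,0,.019],P+[0,0,.07]]))
k=(abs(W[...,0]-P[0])<.12)&(abs(W[...,1]-P[1])<.15)&(W[...,2]>.03)
Q=W[k]; print(len(Q)); i=np.argsort(Q[:,2])[:40]; print((Q[i][::4]*1000).round(0))
for z in range(60,220,10):
    q=Q[(Q[:,2]*1000>=z)&(Q[:,2]*1000<z+10)]
    if len(q): print(z,len(q),(q.min(0)*1000).round(),(q.max(0)*1000).round())
c=w2p("scene",[P])[0].astype(int)
a=cv2.imread("pics/s3.png"); cv2.circle(a,tuple(map(int,c)),1,(0,0,255),-1)
cv2.imwrite("pics/s3c.png",cv2.resize(a[max(0,c[1]-60):c[1]+50,max(0,c[0]-70):c[0]+70],None,fx=5,fy=5,interpolation=2))
E
```

```text
t 8.88 p [ 607.4 -298.7  104.4] close 84.4 j6 -120.0 f [-0.  -0.1  0.5] op 0.008 gf 0.0
[[148.96851061 145.04852558]
 [147.05106107 140.11396153]
 [141.61680687 126.11694431]]
8321
[[ 595. -173.   30.]
 [ 594. -169.   30.]
 [ 553. -191.   30.]
 [ 551. -189.   30.]
 [ 558. -186.   31.]
 [ 646. -158.   31.]
 [ 651. -168.   31.]
 [ 587. -172.   31.]
 [ 686. -169.   31.]
 [ 629. -166.   31.]]
60 17 [ 548. -422.   60.] [ 727. -150.   70.]
70 8 [ 725. -430.   70.] [ 727. -393.   77.]
190 1 [ 609. -215.  199.] [ 609. -215.  199.]
200 75 [ 561. -382.  202.] [ 651. -207.  210.]
210 174 [ 562. -381.  210.] [ 651. -207.  220.]
```

View pics/s3c.png

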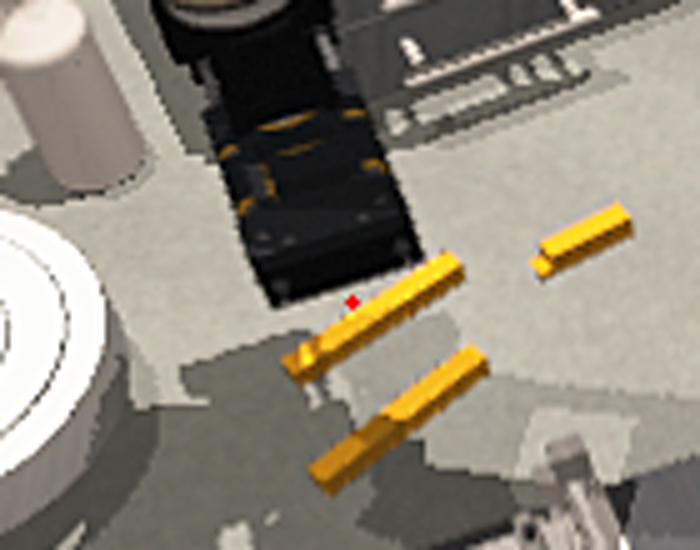

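The TCP projects to about (352,302) in the crop, with the fingers hidden behind the body. The bar has not moved. I'll go again and lower gently to feel for the bench.

Request:
move_arm([
  {"xyz": [0, 0, 20], "roll": -0.109, "grip": 50},
  {"xyz": [0, 0, 20], "roll": -0.109, "grip": 50},
  {"xyz": [0, 0, 15], "roll": -0.109, "grip": 50},
  {"xyz": [0, 0, 15], "roll": -0.109, "grip": 50},
  {"xyz": [0, 0, 0], "roll": 0, "grip": 50},
])

```text
time_s: 9.35
position: [0.6055, -0.2974, 0.0314]
tcp_rot: [[-0.943, -0.332, -0.007], [-0.332, 0.943, 0.005], [0.005, 0.007, -1.0]]
force: [-0.4, -0.4, -1.0]
opening: 0.299
grasp_force: 0.0
```

Request:
move_arm([
  {"xyz": [0, 0, 0], "roll": 0, "grip": 50},
  {"xyz": [0, 0, 15], "roll": 0, "grip": 50},
  {"xyz": [0, 0, 15], "roll": 0, "grip": 50},
  {"xyz": [0, 0, 0], "roll": 0, "grip": 50},
  {"xyz": [0, 0, 0], "roll": 0, "grip": 50},
])

```text
time_s: 9.77
position: [0.6082, -0.2992, 0.006]
tcp_rot: [[-0.944, -0.329, -0.0], [-0.329, 0.944, 0.0], [0.0, 0.0, -1.0]]
force: [-0.2, -0.6, 0.3]
opening: 0.497
grasp_force: 0.0
```

Request:
move_arm([
  {"xyz": [0, 0, 1.5], "roll": 0, "grip": 50},
  {"xyz": [0, 0, 1.5], "roll": 0, "grip": 50},
  {"xyz": [0, 0, 0], "roll": 0, "grip": 50},
])

```text
time_s: 10.02
position: [0.6087, -0.2996, 0.0036]
tcp_rot: [[-0.944, -0.33, 0.001], [-0.33, 0.944, -0.001], [-0.001, -0.001, -1.0]]
force: [-0.5, -0.2, 0.1]
opening: 0.5
grasp_force: 0.0
```

```bash
python3 - <<'E'
from go import *
st();go(.608,-.2988,.002,109.3)
E
```

```text
t 10.02 p [ 608.7 -299.6    3.6] close 109.2 j6 -144.9 f [-0.5 -0.2  0.1] op 0.5 gf 0.0
shift [0.4 1.  1.6] n>= 0.0 roll -0.001 j6 -144.9
```

Request:
move_arm([
  {"xyz": [0, 0.5, 1.5], "roll": 0, "grip": 50},
  {"xyz": [0, 0, 1.5], "roll": 0, "grip": 50},
  {"xyz": [0, 0, 0], "roll": 0, "grip": 50},
])

```text
time_s: 10.27
position: [0.6079, -0.2986, -0.0003]
tcp_rot: [[-0.944, -0.33, -0.0], [-0.33, 0.944, 0.0], [0.0, 0.0, -1.0]]
force: [-0.6, -0.1, -0.4]
opening: 0.5
grasp_force: 0.0
```

Request:
move_arm([
  {"xyz": [0, 0, 1.5], "roll": 0, "grip": 50},
  {"xyz": [0, 0, 0], "roll": 0, "grip": 50},
])

```text
time_s: 10.43
position: [0.6079, -0.2987, -0.002]
tcp_rot: [[-0.944, -0.33, -0.0], [-0.33, 0.944, 0.0], [0.0, 0.0, -1.0]]
force: [-0.9, -0.4, -0.5]
opening: 0.497
grasp_force: 0.0
```

Request:
move_arm([
  {"xyz": [0, 0, 1.5], "roll": 0, "grip": 50},
  {"xyz": [0, 0, 0], "roll": 0, "grip": 50},
])

```text
time_s: 10.6
position: [0.6079, -0.2987, -0.0036]
tcp_rot: [[-0.944, -0.33, -0.0], [-0.33, 0.944, 0.0], [0.0, 0.0, -1.0]]
force: [-0.3, 0.9, -0.2]
opening: 0.496
grasp_force: 0.0
```

Request:
move_arm([
  {"xyz": [0, 0, 1.5], "roll": 0, "grip": 50},
  {"xyz": [0, 0, 0], "roll": 0, "grip": 50},
])

```text
time_s: 10.77
position: [0.6079, -0.2987, -0.0051]
tcp_rot: [[-0.944, -0.33, -0.0], [-0.33, 0.944, 0.0], [0.0, 0.0, -1.0]]
force: [0.4, -0.3, -0.1]
opening: 0.503
grasp_force: 0.0
```

Request:
move_arm([
  {"xyz": [0, 0, 1.5], "roll": 0, "grip": 50},
  {"xyz": [0, 0, 0], "roll": 0, "grip": 50},
])

```text
time_s: 10.93
position: [0.6079, -0.2987, -0.0065]
tcp_rot: [[-0.944, -0.33, -0.0], [-0.33, 0.944, 0.0], [0.0, 0.0, -1.0]]
force: [0.5, 0.1, 0.6]
opening: 0.5
grasp_force: 0.0
```

Request:
move_arm([
  {"xyz": [0, 0, 1.5], "roll": 0, "grip": 50},
  {"xyz": [0, 0, 0], "roll": 0, "grip": 50},
])

```text
time_s: 11.1
position: [0.6079, -0.2987, -0.008]
tcp_rot: [[-0.944, -0.33, -0.0], [-0.33, 0.944, 0.0], [0.0, 0.0, -1.0]]
force: [0.4, 0.5, -0.1]
opening: 0.502
grasp_force: 0.0
```

Request:
move_arm([
  {"xyz": [0, 0, 0], "roll": 0, "grip": 20},
  {"xyz": [0, 0, 0], "roll": 0, "grip": 10},
  {"xyz": [0, 0, 0], "roll": 0, "grip": 10},
  {"xyz": [0, 0, 0], "roll": 0, "grip": 10},
  {"xyz": [0, 0, 0], "roll": 0, "grip": 10},
])

```text
time_s: 11.52
position: [0.6081, -0.2988, -0.0077]
tcp_rot: [[-0.944, -0.33, 0.0], [-0.33, 0.944, -0.0], [-0.0, -0.0, -1.0]]
force: [-0.3, -1.3, 0.1]
opening: 0.206
grasp_force: 0.0
```

Request:
move_arm([
  {"xyz": [0, 0, 0], "roll": 0, "grip": 5},
  {"xyz": [0, 0, 0], "roll": 0, "grip": 5},
  {"xyz": [0, 0, 0], "roll": 0, "grip": 5},
])

```text
time_s: 11.77
position: [0.6081, -0.2987, -0.0077]
tcp_rot: [[-0.944, -0.33, 0.0], [-0.33, 0.944, -0.0], [-0.0, -0.0, -1.0]]
force: [-0.4, -1.0, -0.2]
opening: 0.067
grasp_force: 0.0
```

Request:
move_arm([
  {"xyz": [0, 0, -30], "roll": 0, "grip": 0},
  {"xyz": [0, 0, -30], "roll": 0.12, "grip": 0},
  {"xyz": [0, 0, -30], "roll": 0.12, "grip": 0},
  {"xyz": [0, 0, -20], "roll": 0.12, "grip": 0},
  {"xyz": [0, 0, 0], "roll": 0.12, "grip": 0},
])

```text
time_s: 12.18
position: [0.6113, -0.301, 0.1082]
tcp_rot: [[-0.989, 0.149, 0.009], [0.149, 0.989, -0.006], [-0.01, -0.005, -1.0]]
force: [0.1, -0.9, 0.9]
opening: 0.005
grasp_force: 0.0
```

Request:
move_arm([
  {"xyz": [0, 0, 0], "roll": 0.12, "grip": 0},
  {"xyz": [0, 0, 0], "roll": 0.12, "grip": 0},
  {"xyz": [0, 0, 0], "roll": 0.12, "grip": 0},
  {"xyz": [0, 0, 0], "roll": 0.12, "grip": 0},
  {"xyz": [0, 0, 0], "roll": 0.12, "grip": 0},
])

```text
time_s: 12.6
position: [0.608, -0.2987, 0.1023]
tcp_rot: [[-0.732, 0.681, -0.0], [0.681, 0.732, -0.0], [-0.0, -0.0, -1.0]]
force: [0.5, -0.1, -0.2]
opening: 0.004
grasp_force: 0.0
```

Request:
move_arm([
  {"xyz": [0, 0, 0], "roll": 0.12, "grip": 0},
  {"xyz": [0, 0, 0], "roll": 0.12, "grip": 0},
  {"xyz": [0, 0, 0], "roll": 0.12, "grip": 0},
  {"xyz": [0, 0, 0], "roll": 0.12, "grip": 0},
  {"xyz": [0, 0, 0], "roll": 0, "grip": 0},
])

```text
time_s: 13.02
position: [0.608, -0.2987, 0.1022]
tcp_rot: [[-0.338, 0.941, -0.0], [0.941, 0.338, 0.0], [0.0, -0.0, -1.0]]
force: [0.6, -0.4, -0.5]
opening: 0.006
grasp_force: 0.0
```

```bash
python3 - <<'E'
from go import *
p,d=cap("scene","s4"); st(); s=bot.read_state(); P=np.array(s["position"]); W=cloud("scene",d)
k=(abs(W[...,0]-P[0])<.12)&(abs(W[...,1]-P[1])<.15)&(W[...,2]>.08)
Q=W[k]
for z in range(80,230,10):
    q=Q[(Q[:,2]*1000>=z)&(Q[:,2]*1000<z+10)]
    if len(q): print(z,len(q),(q.min(0)*1000).round(),(q.max(0)*1000).round())
c=w2p("scene",[P])[0].astype(int)
a=cv2.imread("pics/s4.png"); cv2.circle(a,tuple(map(int,c)),1,(0,0,255),-1)
cv2.imwrite("pics/s4c.png",cv2.resize(a[max(0,c[1]-60):c[1]+50,max(0,c[0]-70):c[0]+70],None,fx=5,fy=5,interpolation=2))
E
```

```text
t 13.07 p [ 608.  -298.7  102.2] close 20.0 j6 -55.6 f [ 0.6 -0.8  0.3] op 0.009 gf 0.0
120 1 [ 603. -291.  129.] [ 603. -291.  129.]
130 27 [ 597. -304.  130.] [ 621. -285.  140.]
140 35 [ 596. -305.  140.] [ 620. -285.  150.]
150 24 [ 595. -302.  150.] [ 621. -282.  160.]
160 32 [ 595. -293.  160.] [ 619. -284.  170.]
170 25 [ 591. -294.  170.] [ 619. -282.  178.]
180 8 [ 591. -294.  180.] [ 597. -290.  188.]
190 1 [ 597. -290.  191.] [ 597. -290.  191.]
200 99 [ 515. -330.  200.] [ 700. -233.  210.]
210 289 [ 514. -315.  210.] [ 680. -232.  220.]
220 290 [ 508. -317.  220.] [ 705. -232.  230.]
```

View pics/s4c.png

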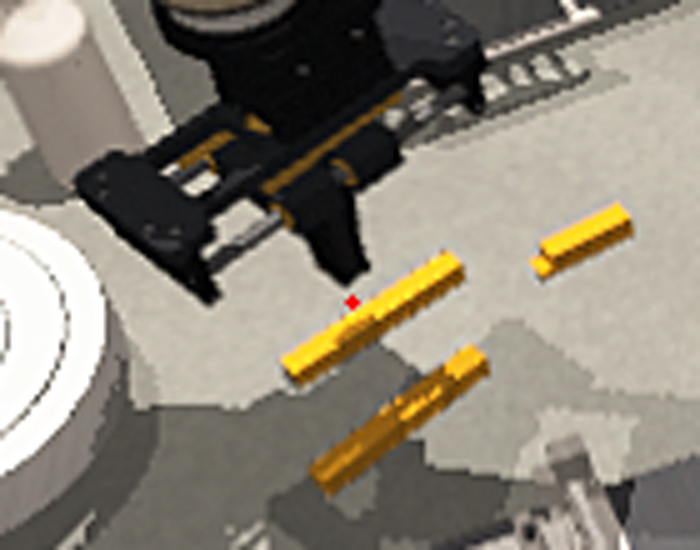

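The crop shows the finger tips at (345,280), above the red TCP mark at (352,302). Depth puts the real tips about 27 mm higher than the reported TCP, with no clear sideways error. The body's height of 200 (102+27+70) agrees. So true tip z is about reported + 27 mm, and I'll confirm it by touch.

Request:
move_arm([
  {"xyz": [0, 0, 0], "roll": 0.122, "grip": 50},
  {"xyz": [0, 0, 0], "roll": 0.122, "grip": 50},
  {"xyz": [0, 0, 0], "roll": 0.122, "grip": 50},
  {"xyz": [0, 0, 0], "roll": 0.122, "grip": 50},
  {"xyz": [0, 0, 0], "roll": 0.122, "grip": 50},
])

```text
time_s: 13.48
position: [0.608, -0.2987, 0.1022]
tcp_rot: [[0.262, 0.965, -0.0], [0.965, -0.262, 0.0], [-0.0, -0.0, -1.0]]
force: [-0.9, 0.1, -0.0]
opening: 0.302
grasp_force: 0.0
```

Request:
move_arm([
  {"xyz": [0, 0, 0], "roll": 0.122, "grip": 50},
  {"xyz": [0, 0, 0], "roll": 0.122, "grip": 50},
  {"xyz": [0, 0, 0], "roll": 0.122, "grip": 50},
  {"xyz": [0, 0, 20], "roll": 0.122, "grip": 50},
  {"xyz": [0, 0, 20], "roll": 0.122, "grip": 50},
])

```text
time_s: 13.9
position: [0.6094, -0.2997, 0.0636]
tcp_rot: [[0.768, 0.641, 0.004], [0.641, -0.768, -0.003], [0.001, 0.004, -1.0]]
force: [-0.4, 1.1, -0.5]
opening: 0.491
grasp_force: 0.0
```

Request:
move_arm([
  {"xyz": [0, 0, 25], "roll": 0.122, "grip": 50},
  {"xyz": [0, 0, 25], "roll": 0.122, "grip": 50},
  {"xyz": [0, 0, 22], "roll": 0.119, "grip": 50},
  {"xyz": [0, 0, 10], "roll": 0, "grip": 50},
  {"xyz": [0, 0, 0], "roll": 0, "grip": 50},
])

```text
time_s: 14.32
position: [0.606, -0.2974, -0.0226]
tcp_rot: [[0.943, 0.333, -0.005], [0.333, -0.943, 0.003], [-0.003, -0.005, -1.0]]
force: [-0.3, 0.5, -0.2]
opening: 0.5
grasp_force: 0.0
```

```bash
python3 - <<'E'
from go import *
st();go(.608,-.2988,-.023,109.3)
E
```

```text
t 14.32 p [ 606.  -297.4  -22.6] close -70.5 j6 34.9 f [-0.3  0.5 -0.2] op 0.5 gf 0.0
shift [1.4 2.  0.3] n>= 0.1 roll 0.003 j6 34.9
```

Request:
move_arm([
  {"xyz": [0, 0, 0], "roll": 0, "grip": 50},
  {"xyz": [0, 0, 0], "roll": 0, "grip": 20},
  {"xyz": [0, 0, 0], "roll": 0, "grip": 0},
  {"xyz": [0, 0, 0], "roll": 0, "grip": 0},
  {"xyz": [0, 0, 0], "roll": 0, "grip": 0},
])

```text
time_s: 14.73
position: [0.6087, -0.2993, -0.0184]
tcp_rot: [[0.944, 0.329, 0.002], [0.329, -0.944, -0.001], [0.001, 0.002, -1.0]]
force: [-0.3, -0.6, -0.1]
opening: 0.277
grasp_force: 0.0
```

Request:
move_arm([
  {"xyz": [0, 0, 0], "roll": 0, "grip": 0},
  {"xyz": [0, 0, 0], "roll": 0, "grip": 0},
  {"xyz": [0, 0, 0], "roll": 0, "grip": 0},
])

```text
time_s: 14.98
position: [0.6084, -0.299, -0.019]
tcp_rot: [[0.944, 0.329, 0.001], [0.329, -0.944, -0.001], [0.001, 0.001, -1.0]]
force: [-0.1, 0.6, 3.1]
opening: 0.161
grasp_force: 30.0
```

Request:
move_arm([
  {"xyz": [0, 0, 0], "roll": 0, "grip": 30},
  {"xyz": [0, 0, 0], "roll": 0, "grip": 30},
  {"xyz": [0, 0, 2.5], "roll": 0, "grip": 30},
  {"xyz": [0, 0, 2], "roll": 0, "grip": 30},
  {"xyz": [0, 0, 0], "roll": 0, "grip": 30},
])

```text
time_s: 15.4
position: [0.6075, -0.2984, -0.0252]
tcp_rot: [[0.944, 0.329, -0.001], [0.329, -0.944, 0.001], [-0.001, -0.001, -1.0]]
force: [-0.4, -0.2, 0.7]
opening: 0.303
grasp_force: 0.0
```

Request:
move_arm([
  {"xyz": [0, 0, 0], "roll": 0, "grip": 0},
  {"xyz": [0, 0, 0], "roll": 0, "grip": 0},
  {"xyz": [0, 0, 0], "roll": 0, "grip": 0},
  {"xyz": [0, 0, 0], "roll": 0, "grip": 0},
])

```text
time_s: 15.73
position: [0.6081, -0.2988, -0.0243]
tcp_rot: [[0.944, 0.329, 0.0], [0.329, -0.944, -0.0], [0.0, 0.0, -1.0]]
force: [-0.0, -0.6, -0.5]
opening: 0.169
grasp_force: 30.0
```

```bash
python3 - <<'E'
from go import *
st()
E
```

```text
t 15.73 p [ 608.1 -298.8  -24.3] close -70.8 j6 35.2 f [-0.  -0.6 -0.5] op 0.169 gf 30.0
```

Request:
move_arm([
  {"xyz": [0, 0, -25], "roll": 0, "grip": 0},
  {"xyz": [0, 0, -25], "roll": 0.109, "grip": 0},
  {"xyz": [0, 0, -25], "roll": 0.109, "grip": 0},
  {"xyz": [0, 0, -25], "roll": 0.109, "grip": 0},
  {"xyz": [0, 0, -20], "roll": 0.109, "grip": 0},
])

```text
time_s: 16.15
position: [0.6085, -0.2991, 0.0978]
tcp_rot: [[0.994, -0.106, 0.002], [-0.106, -0.994, -0.001], [0.002, 0.001, -1.0]]
force: [0.2, -0.7, -0.2]
opening: 0.168
grasp_force: 30.0
```

Request:
move_arm([
  {"xyz": [0, 0, 0], "roll": 0, "grip": 0},
  {"xyz": [0, 0, 0], "roll": 0, "grip": 0},
])

```text
time_s: 16.32
position: [0.6088, -0.2993, 0.0972]
tcp_rot: [[0.995, -0.099, 0.003], [-0.099, -0.995, -0.002], [0.003, 0.002, -1.0]]
force: [-0.0, 0.4, -0.1]
opening: 0.166
grasp_force: 30.0
```

```bash
python3 - <<'E'
from go import *
st();go(.6267,-.1005,.09,CY)
E
```

```text
t 16.32 p [ 608.8 -299.3   97.2] close -95.7 j6 60.1 f [-0.   0.4 -0.1] op 0.166 gf 30.0
shift [  -1.9 -199.6    6.8] n>= 4.9 roll 0.0003 j6 60.1
```

Request:
move_arm([
  {"xyz": [-0.3, -33.3, 0], "roll": 0, "grip": 0},
  {"xyz": [-0.3, -33.3, 0], "roll": 0, "grip": 0},
  {"xyz": [-0.3, -33.3, 0], "roll": 0, "grip": 0},
])

```text
time_s: 16.57
position: [0.6156, -0.1982, 0.0935]
tcp_rot: [[0.995, -0.101, -0.004], [-0.101, -0.995, 0.002], [-0.004, -0.002, -1.0]]
force: [0.6, -0.5, -0.5]
opening: 0.17
grasp_force: 30.0
```

Request:
move_arm([
  {"xyz": [-0.3, -33.3, 0], "roll": 0, "grip": 0},
  {"xyz": [-0.3, -33.3, 0], "roll": 0, "grip": 0},
  {"xyz": [-0.3, -33.1, 0], "roll": 0, "grip": 0},
  {"xyz": [0, 0, 10], "roll": 0, "grip": 0},
  {"xyz": [0, 0, 10], "roll": 0, "grip": 0},
])

```text
time_s: 16.98
position: [0.6256, -0.0976, 0.0741]
tcp_rot: [[0.995, -0.096, -0.002], [-0.096, -0.995, 0.001], [-0.002, -0.0, -1.0]]
force: [0.9, -0.3, 0.2]
opening: 0.169
grasp_force: 3.0
```

Request:
move_arm([
  {"xyz": [0, 0, 0], "roll": 0, "grip": 0},
  {"xyz": [0, 0, 0], "roll": 0, "grip": 0},
  {"xyz": [0, 0, 0], "roll": 0, "grip": 0},
])

```text
time_s: 17.23
position: [0.6261, -0.1014, 0.075]
tcp_rot: [[0.995, -0.102, -0.001], [-0.102, -0.995, 0.0], [-0.001, -0.0, -1.0]]
force: [0.6, -0.2, -0.1]
opening: 0.173
grasp_force: 30.0
```

```bash
python3 - <<'E'
from go import *
p,d=cap("scene","s5"); W=cloud("scene",d); amber(p,W); 
p,d=cap("top","t5"); W=cloud("top",d); amber(p,W); st();go(.6267,-.1005,.0277,CY)
c=w2p("scene",[[.6267,-.1,.08]])[0].astype(int)
a=cv2.imread("pics/s5.png"); a=cv2.resize(a[c[1]-60:c[1]+60,c[0]-50:c[0]+50],None,fx=4,fy=4,interpolation=2)
c=w2p("top",[[.6267,-.1,.08]])[0].astype(int); b=cv2.imread("pics/t5.png")[c[1]-60:c[1]+60,c[0]-50:c[0]+50]
cv2.imwrite("pics/s5c.png",np.hstack([a,cv2.resize(b,None,fx=4,fy=4,interpolation=2)]))
E
```

```text
amber [194. 133.] 92 z 0.0147 (array([ 460.3, -373.1]), array([18.6, 55.4]), np.float32(4.0)) mean [ 461.1 -372.7   13.4]
amber [190. 194.] 45 z 0.1138 (array([575.5, -94.8]), array([16. , 17.3]), np.float32(171.7)) mean [576.  -93.4 112.4]
amber [148. 208.] 42 z 0.1143 (array([677.8, -67. ]), array([15.2, 93.5]), np.float32(90.3)) mean [677.8 -98.6 120. ]
amber [451. 147.] 50 z 0.0151 (array([ 563.4, -386.4]), array([13.1, 53.2]), np.float32(16.5)) mean [ 567.9 -384.1   13.8]
amber [447. 184.] 34 z 0.0139 (array([ 462.4, -370.7]), array([ 7. , 57.4]), np.float32(6.2)) mean [ 463.2 -368.9   11.7]
t 17.33 p [ 626.6 -101.4   75.8] close -95.9 j6 76.6 f [-0.1 -0.8 -0.3] op 0.168 gf 30.0
shift [-0.  -0.9 48.1] n>= 1.2 roll -0.0033 j6 76.6
```

View pics/s5c.png

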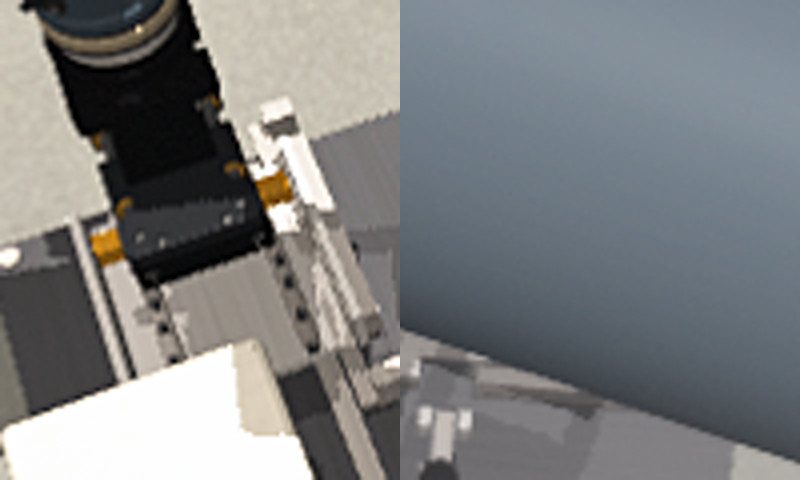

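The scene half shows the bar's two ends sticking out of the gripper at (275,190) and (105,245), aligned over the slot pins. The grip slackened for a moment and recovered with no slip. I'll lower it.

Request:
move_arm([
  {"xyz": [0, -0.8, 10], "roll": -0.003, "grip": 0},
  {"xyz": [0, 0, 10], "roll": 0, "grip": 0},
  {"xyz": [0, 0, 10], "roll": 0, "grip": 0},
  {"xyz": [0, 0, 6], "roll": 0, "grip": 0},
  {"xyz": [0, 0, 4], "roll": 0, "grip": 0},
])

```text
time_s: 17.75
position: [0.6254, -0.0989, 0.0339]
tcp_rot: [[0.995, -0.098, -0.003], [-0.098, -0.995, 0.001], [-0.003, -0.001, -1.0]]
force: [-0.1, 0.8, -0.0]
opening: 0.167
grasp_force: 30.0
```

Request:
move_arm([
  {"xyz": [0, 0, 2], "roll": 0, "grip": 0},
  {"xyz": [0, 0, 0], "roll": 0, "grip": 0},
  {"xyz": [0, 0, 0], "roll": 0, "grip": 0},
])

```text
time_s: 18.0
position: [0.6267, -0.0992, 0.0338]
tcp_rot: [[0.995, -0.098, 0.0], [-0.098, -0.995, -0.0], [0.0, 0.0, -1.0]]
force: [-0.0, 0.1, -0.9]
opening: 0.172
grasp_force: 30.0
```

Request:
move_arm([
  {"xyz": [0, 1.2, 0], "roll": 0, "grip": 0},
  {"xyz": [0, 0, 2], "roll": 0, "grip": 0},
  {"xyz": [0, 0, 2], "roll": 0, "grip": 0},
  {"xyz": [0, 0, 1], "roll": 0, "grip": 0},
  {"xyz": [0, 0, 0], "roll": 0, "grip": 0},
])

```text
time_s: 18.42
position: [0.6262, -0.1003, 0.0285]
tcp_rot: [[0.995, -0.098, -0.0], [-0.098, -0.995, 0.0], [-0.0, -0.0, -1.0]]
force: [-0.6, -0.0, -0.4]
opening: 0.172
grasp_force: 30.0
```

```bash
python3 - <<'E'
from go import *
st();go(.6267,-.1005,.0277,CY)
E
```

```text
t 18.42 p [ 626.2 -100.3   28.5] close -95.6 j6 76.4 f [-0.6 -0.  -0.4] op 0.172 gf 30.0
shift [0.6 0.1 0.8] n>= 0.0 roll 0.0013 j6 76.4
```

No sideways force, so the bar is between the pins. I'll release it gently and rise.

Request:
move_arm([
  {"xyz": [0, 0, 0.5], "roll": 0, "grip": 0},
  {"xyz": [0, 0, 0], "roll": 0, "grip": 22},
  {"xyz": [0, 0, 0], "roll": 0, "grip": 30},
  {"xyz": [0, 0, 0], "roll": 0, "grip": 30},
  {"xyz": [0, 0, 0], "roll": 0, "grip": 35},
])

```text
time_s: 18.83
position: [0.6265, -0.1005, 0.0284]
tcp_rot: [[0.995, -0.098, 0.0], [-0.098, -0.995, -0.0], [0.0, 0.0, -1.0]]
force: [0.2, -0.6, 0.2]
opening: 0.31
grasp_force: 0.0
```

Request:
move_arm([
  {"xyz": [0, 0, -15], "roll": 0, "grip": 35},
  {"xyz": [0, 0, -30], "roll": 0, "grip": 35},
  {"xyz": [0, 0, -30], "roll": 0, "grip": 35},
  {"xyz": [0, 0, 0], "roll": 0, "grip": 50},
])

```text
time_s: 19.17
position: [0.6309, -0.1018, 0.1093]
tcp_rot: [[0.995, -0.098, 0.011], [-0.098, -0.995, -0.004], [0.012, 0.003, -1.0]]
force: [0.3, -0.0, 1.0]
opening: 0.373
grasp_force: 0.0
```

```bash
python3 - <<'E'
from go import *
for n in("scene","top"):
    p,d=cap(n); W=cloud(n,d); amber(p,W)
st();go(.594,-.3785,.100,105.2)
E
```

```text
amber [194. 133.] 86 z 0.0147 (array([ 460.5, -374.1]), array([19.8, 54.6]), np.float32(3.5)) mean [ 461.4 -373.1   13.3]
amber [174. 212.] 284 z 0.0667 (array([626.2, -97.7]), array([ 18.7, 118.5]), np.float32(173.7)) mean [627.5 -97.6  65.4]
t 19.27 p [ 627.5 -100.8  105. ] close -95.6 j6 76.4 f [ 0.  -0.1 -0.1] op 0.439 gf 0.0
shift [ -6.2 279.7   5.2] n>= 6.8 roll -0.3634 j6 76.4
```

Request:
move_arm([
  {"xyz": [-0.8, 35, 0], "roll": 0, "grip": 50},
  {"xyz": [-0.8, 35, 0], "roll": 0, "grip": 50},
  {"xyz": [-0.8, 35, 0], "roll": 0, "grip": 50},
  {"xyz": [-0.8, 35, 0], "roll": 0, "grip": 50},
])

```text
time_s: 19.6
position: [0.6081, -0.2398, 0.1016]
tcp_rot: [[0.995, -0.097, -0.003], [-0.097, -0.995, 0.002], [-0.003, -0.001, -1.0]]
force: [0.6, -1.2, -0.1]
opening: 0.496
grasp_force: 0.0
```

Request:
move_arm([
  {"xyz": [-0.8, 35, 0], "roll": 0, "grip": 50},
  {"xyz": [-0.8, 35, 0], "roll": 0, "grip": 50},
  {"xyz": [-0.8, 35, 0], "roll": 0, "grip": 50},
  {"xyz": [-0.8, 34.7, 0], "roll": 0, "grip": 50},
])

```text
time_s: 19.93
position: [0.5911, -0.379, 0.1012]
tcp_rot: [[0.995, -0.098, -0.003], [-0.098, -0.995, 0.002], [-0.003, -0.002, -1.0]]
force: [0.6, -0.5, -0.0]
opening: 0.499
grasp_force: 0.0
```

Request:
move_arm([
  {"xyz": [0, 0, 20], "roll": -0.121, "grip": 50},
  {"xyz": [0, 0, 20], "roll": -0.121, "grip": 50},
  {"xyz": [0, 0, 20], "roll": -0.121, "grip": 50},
  {"xyz": [0, 0, 0], "roll": 0, "grip": 50},
  {"xyz": [0, 0, 0], "roll": 0, "grip": 50},
])

```text
time_s: 20.35
position: [0.5908, -0.3767, 0.0405]
tcp_rot: [[0.966, 0.259, -0.004], [0.259, -0.966, 0.004], [-0.003, -0.005, -1.0]]
force: [0.1, 0.4, 0.6]
opening: 0.499
grasp_force: 0.0
```

```bash
python3 - <<'E'
from go import *
for n in("scene","top"):
    p,d=cap(n); W=cloud(n,d); amber(p,W)
st();go(.594,-.3785,-.0245,105.2)
E
```

```text
amber [194. 133.] 90 z 0.0146 (array([ 461. , -374.1]), array([19.9, 53.5]), np.float32(1.9)) mean [ 460.6 -372.8   13.4]
amber [152. 149.] 199 z 0.0143 (array([ 594.8, -376.3]), array([ 20.6, 120.2]), np.float32(13.9)) mean [ 596.1 -375.5   13.1]
amber [174. 212.] 290 z 0.0668 (array([626.5, -98.8]), array([ 19.7, 119.3]), np.float32(174.1)) mean [627.2 -97.6  65.5]
amber [452. 148.] 117 z 0.0151 (array([ 553. , -350.5]), array([54.7, 88.9]), np.float32(107.2)) mean [ 563.2 -385.1   14.9]
amber [449. 186.] 113 z 0.0155 (array([ 461.1, -374.1]), array([12.8, 54.7]), np.float32(7.4)) mean [ 461.  -373.5   14.2]
t 20.45 p [ 593.  -378.2   43.5] close -74.9 j6 33.3 f [0.3 1.  1.2] op 0.5 gf 0.0
shift [ 0.9  0.5 68. ] n>= 1.7 roll -0.0026 j6 33.3
```

Request:
move_arm([
  {"xyz": [0.5, 0.3, 28], "roll": 0, "grip": 45},
  {"xyz": [0, 0, 28], "roll": 0, "grip": 45},
  {"xyz": [0, 0, 11], "roll": 0, "grip": 45},
  {"xyz": [0, 0, 0], "roll": 0, "grip": 45},
  {"xyz": [0, 0, 0], "roll": 0, "grip": 45},
])

```text
time_s: 20.87
position: [0.5935, -0.3783, -0.0232]
tcp_rot: [[0.965, 0.261, 0.0], [0.261, -0.965, -0.0], [0.0, 0.0, -1.0]]
force: [0.1, -0.2, -0.4]
opening: 0.449
grasp_force: 0.0
```

Request:
move_arm([
  {"xyz": [0, 0, 0], "roll": 0, "grip": 20},
  {"xyz": [0, 0, 0], "roll": 0, "grip": 0},
  {"xyz": [0, 0, 0], "roll": 0, "grip": 0},
  {"xyz": [0, 0, 0], "roll": 0, "grip": 0},
  {"xyz": [0, 0, 0], "roll": 0, "grip": 0},
])

```text
time_s: 21.28
position: [0.5936, -0.3787, -0.0228]
tcp_rot: [[0.965, 0.262, 0.001], [0.262, -0.965, -0.001], [0.001, 0.001, -1.0]]
force: [-0.7, 0.3, 3.1]
opening: 0.171
grasp_force: 30.0
```

Request:
move_arm([
  {"xyz": [0, 0, 0], "roll": 0, "grip": 0},
  {"xyz": [0, 0, 0], "roll": 0, "grip": 0},
  {"xyz": [0, 0, 0], "roll": 0, "grip": 0},
])

```text
time_s: 21.53
position: [0.5936, -0.3787, -0.0228]
tcp_rot: [[0.965, 0.262, 0.001], [0.262, -0.965, -0.001], [0.001, 0.001, -1.0]]
force: [-0.7, 1.0, 5.1]
opening: 0.166
grasp_force: 30.0
```

```bash
python3 - <<'E'
from go import *
st();go(.6223,-.1443,.1,CY)
E
```

```text
t 21.53 p [ 593.6 -378.7  -22.8] close -74.8 j6 33.2 f [-0.7  1.   5.1] op 0.166 gf 30.0
shift [  89.1 -218.6 -123. ] n>= 6.5 roll 0.3642 j6 33.2
```

Request:
move_arm([
  {"xyz": [0, 0, -25], "roll": 0, "grip": 0},
  {"xyz": [0, 0, -25], "roll": 0.1214, "grip": 0},
  {"xyz": [0, 0, -25], "roll": 0.1214, "grip": 0},
  {"xyz": [0, 0, -25], "roll": 0.1214, "grip": 0},
  {"xyz": [0, 0, 0], "roll": 0, "grip": 0},
])

```text
time_s: 21.95
position: [0.5962, -0.3808, 0.0817]
tcp_rot: [[0.995, -0.102, 0.008], [-0.102, -0.995, -0.007], [0.008, 0.006, -1.0]]
force: [0.3, -1.3, 1.1]
opening: 0.167
grasp_force: 30.0
```

Request:
move_arm([
  {"xyz": [0.7, -33.7, 0], "roll": 0, "grip": 0},
  {"xyz": [0.7, -33.7, 0], "roll": 0, "grip": 0},
  {"xyz": [0.7, -33.7, 0], "roll": 0, "grip": 0},
  {"xyz": [0.7, -33.7, 0], "roll": 0, "grip": 0},
  {"xyz": [0.7, -33.7, 0], "roll": 0, "grip": 0},
])

```text
time_s: 22.37
position: [0.6125, -0.2092, 0.0749]
tcp_rot: [[0.995, -0.098, -0.002], [-0.098, -0.995, 0.001], [-0.002, -0.001, -1.0]]
force: [0.0, 0.1, -0.2]
opening: 0.17
grasp_force: 30.0
```

Request:
move_arm([
  {"xyz": [0.7, -33.7, 0], "roll": 0, "grip": 0},
  {"xyz": [0.7, -33.7, 0], "roll": 0, "grip": 0},
  {"xyz": [0, 0, 0], "roll": 0, "grip": 0},
  {"xyz": [0, 0, 0], "roll": 0, "grip": 0},
  {"xyz": [0, 0, 0], "roll": 0, "grip": 0},
])

```text
time_s: 22.78
position: [0.6212, -0.1441, 0.0754]
tcp_rot: [[0.995, -0.098, -0.001], [-0.098, -0.995, -0.0], [-0.001, 0.0, -1.0]]
force: [-0.6, -0.7, 0.1]
opening: 0.165
grasp_force: 30.0
```

```bash
python3 - <<'E'
from go import *
for n in("scene",):
    p,d=cap(n); W=cloud(n,d); amber(p,W)
st();go(.6223,-.1443,.0295,CY)
E
```

```text
amber [194. 133.] 94 z 0.0143 (array([ 460.9, -373.6]), array([19.3, 54.5]), np.float32(9.0)) mean [ 461.3 -372.6   13.2]
amber [185. 181.] 43 z 0.1129 (array([ 570.7, -136.4]), array([17.2, 17.4]), np.float32(92.8)) mean [ 570.9 -136.1  111.5]
amber [145. 195.] 46 z 0.1136 (array([ 673.1, -106.2]), array([ 15.7, 100.2]), np.float32(90.5)) mean [ 672.8 -139.1  120.8]
amber [174. 212.] 288 z 0.0667 (array([626.1, -99.7]), array([ 21.3, 118.5]), np.float32(174.3)) mean [626.1 -97.6  65.4]
t 22.83 p [ 621.3 -144.9   75.7] close -95.7 j6 72.6 f [ 0.4  0.3 -0.2] op 0.17 gf 30.0
shift [ 0.9 -0.7 46.2] n>= 1.1 roll 0.0003 j6 72.6
```

Request:
move_arm([
  {"xyz": [0.9, -0.5, 15], "roll": 0, "grip": 0},
  {"xyz": [0, 0, 15], "roll": 0, "grip": 0},
  {"xyz": [0, 0, 10], "roll": 0, "grip": 0},
  {"xyz": [0, 0, 0], "roll": 0, "grip": 0},
  {"xyz": [0, 0, 0], "roll": 0, "grip": 0},
])

```text
time_s: 23.25
position: [0.6217, -0.1445, 0.0354]
tcp_rot: [[0.995, -0.101, -0.002], [-0.101, -0.995, 0.001], [-0.002, -0.0, -1.0]]
force: [0.1, 0.7, -0.1]
opening: 0.172
grasp_force: 30.0
```

```bash
python3 - <<'E'
from go import *
st();go(.6223,-.1443,.0295,CY)
E
```

```text
t 23.25 p [ 621.7 -144.5   35.4] close -95.8 j6 72.7 f [ 0.1  0.7 -0.1] op 0.172 gf 30.0
shift [ 0.5 -0.3  5.9] n>= 0.1 roll -0.0012 j6 72.7
```

Request:
move_arm([
  {"xyz": [0.3, 0, 2], "roll": 0, "grip": 0},
  {"xyz": [0, 0, 2], "roll": 0, "grip": 0},
  {"xyz": [0, 0, 1.5], "roll": 0, "grip": 0},
  {"xyz": [0, 0, 0], "roll": 0, "grip": 0},
  {"xyz": [0, 0, 0], "roll": 0, "grip": 0},
])

```text
time_s: 23.67
position: [0.6228, -0.1437, 0.031]
tcp_rot: [[0.995, -0.099, 0.0], [-0.099, -0.995, -0.0], [0.0, 0.0, -1.0]]
force: [-0.0, 0.9, 0.1]
opening: 0.163
grasp_force: 30.0
```

Request:
move_arm([
  {"xyz": [0, 0, 0], "roll": 0, "grip": 20},
  {"xyz": [0, 0, 0], "roll": 0, "grip": 25},
  {"xyz": [0, 0, 0], "roll": 0, "grip": 28},
  {"xyz": [0, 0, 0], "roll": 0, "grip": 28},
  {"xyz": [0, 0, 0], "roll": 0, "grip": 28},
])

```text
time_s: 24.08
position: [0.6227, -0.1437, 0.0309]
tcp_rot: [[0.995, -0.099, 0.0], [-0.099, -0.995, -0.0], [0.0, 0.0, -1.0]]
force: [0.5, -0.1, 0.3]
opening: 0.271
grasp_force: 0.0
```

Request:
move_arm([
  {"xyz": [0, 0, -10], "roll": 0, "grip": 28},
  {"xyz": [0, 0, -25], "roll": 0, "grip": 28},
  {"xyz": [0, 0, -30], "roll": 0, "grip": 28},
  {"xyz": [0, 0, -20], "roll": 0, "grip": 45},
])

```text
time_s: 24.42
position: [0.6237, -0.144, 0.1186]
tcp_rot: [[0.995, -0.099, 0.003], [-0.099, -0.995, -0.001], [0.003, 0.001, -1.0]]
force: [0.2, 0.0, 0.4]
opening: 0.306
grasp_force: 0.0
```

```bash
python3 - <<'E'
from go import *
for n in("scene",):
    p,d=cap(n); W=cloud(n,d); amber(p,W)
st();go(.461,-.3745,.10,96.7)
E
```

```text
amber [194. 133.] 91 z 0.015 (array([ 461.7, -373.6]), array([18.3, 56.1]), np.float32(10.0)) mean [ 461.6 -372.6   13.6]
amber [168. 199.] 278 z 0.0665 (array([ 623.6, -142.2]), array([ 18.9, 118.1]), np.float32(174.7)) mean [ 624.4 -140.8   65.3]
amber [174. 212.] 294 z 0.0663 (array([ 626. , -100.3]), array([ 21.9, 118.6]), np.float32(173.7)) mean [626.8 -97.7  65.2]
t 24.47 p [ 626.3 -145.   122.8] close -95.7 j6 72.7 f [ 1.1 -1.   1.9] op 0.337 gf 0.0
shift [-142.   244.7   22.1] n>= 6.9 roll -0.2161 j6 72.7
```

Request:
move_arm([
  {"xyz": [-17.3, 30.7, 0], "roll": 0, "grip": 50},
  {"xyz": [-17.3, 30.7, 0], "roll": 0, "grip": 50},
  {"xyz": [-17.3, 30.7, 0], "roll": 0, "grip": 50},
  {"xyz": [-17.3, 30.7, 0], "roll": 0, "grip": 50},
])

```text
time_s: 24.8
position: [0.541, -0.2599, 0.1166]
tcp_rot: [[0.995, -0.098, 0.001], [-0.098, -0.995, -0.001], [0.001, 0.001, -1.0]]
force: [-1.0, -0.3, -0.0]
opening: 0.491
grasp_force: 0.0
```

Request:
move_arm([
  {"xyz": [-17.3, 30.7, 0], "roll": 0, "grip": 50},
  {"xyz": [-17.3, 30.7, 0], "roll": 0, "grip": 50},
  {"xyz": [-17.3, 30.7, 0], "roll": 0, "grip": 50},
  {"xyz": [-17.3, 30.7, 0], "roll": 0, "grip": 50},
])

```text
time_s: 25.13
position: [0.4596, -0.3756, 0.1165]
tcp_rot: [[0.995, -0.099, 0.001], [-0.099, -0.995, -0.001], [0.001, 0.001, -1.0]]
force: [0.6, 0.5, -1.0]
opening: 0.496
grasp_force: 0.0
```

Request:
move_arm([
  {"xyz": [0, 0, 25], "roll": -0.108, "grip": 50},
  {"xyz": [0, 0, 25], "roll": -0.108, "grip": 50},
  {"xyz": [0, 0, 25], "roll": 0, "grip": 50},
  {"xyz": [0, 0, 0], "roll": 0, "grip": 50},
  {"xyz": [0, 0, 0], "roll": 0, "grip": 50},
])

```text
time_s: 25.55
position: [0.4599, -0.3736, 0.0402]
tcp_rot: [[0.993, 0.116, -0.002], [0.116, -0.993, 0.002], [-0.002, -0.002, -1.0]]
force: [-0.0, -1.0, -0.2]
opening: 0.498
grasp_force: 0.0
```

```bash
python3 - <<'E'
from go import *
for n in("scene","top"):
    p,d=cap(n); W=cloud(n,d); amber(p,W)
st();go(.461,-.3743,-.0235,96.7)
E
```

```text
amber [194. 133.] 94 z 0.0141 (array([ 461.7, -373.8]), array([20.2, 55.7]), np.float32(13.3)) mean [ 460.7 -372.7   12.9]
amber [169. 199.] 283 z 0.0665 (array([ 623. , -143.1]), array([ 22.3, 117.9]), np.float32(174.8)) mean [ 624.1 -140.7   65.3]
amber [174. 212.] 285 z 0.0665 (array([ 625.7, -100.2]), array([ 21.8, 117.7]), np.float32(173.8)) mean [626.1 -97.6  65.3]
t 25.65 p [ 461.5 -375.    42.2] close -83.3 j6 33.5 f [ 1.2  1.1 -0.3] op 0.499 gf 0.0
shift [-0.5 -0.9 65.7] n>= 1.6 roll -0.0002 j6 33.5
```

Request:
move_arm([
  {"xyz": [-0.5, -0.6, 27], "roll": 0, "grip": 45},
  {"xyz": [0, 0, 27], "roll": 0, "grip": 45},
  {"xyz": [0, 0, 11], "roll": 0, "grip": 45},
  {"xyz": [0, 0, 0], "roll": 0, "grip": 45},
  {"xyz": [0, 0, 0], "roll": 0, "grip": 30},
])

```text
time_s: 26.07
position: [0.4606, -0.3741, -0.0234]
tcp_rot: [[0.993, 0.117, 0.001], [0.117, -0.993, -0.001], [0.001, 0.001, -1.0]]
force: [-1.1, 0.6, -0.1]
opening: 0.422
grasp_force: 0.0
```

Request:
move_arm([
  {"xyz": [0, 0, 0], "roll": 0, "grip": 0},
  {"xyz": [0, 0, 0], "roll": 0, "grip": 0},
  {"xyz": [0, 0, 0], "roll": 0, "grip": 0},
  {"xyz": [0, 0, 0], "roll": 0, "grip": 0},
  {"xyz": [0, 0, 0], "roll": 0, "grip": 0},
])

```text
time_s: 26.48
position: [0.4606, -0.3744, -0.0231]
tcp_rot: [[0.993, 0.116, 0.001], [0.116, -0.993, -0.002], [0.001, 0.002, -1.0]]
force: [-0.3, -0.1, 5.1]
opening: 0.168
grasp_force: 30.0
```

Request:
move_arm([
  {"xyz": [0, 0, 0], "roll": 0, "grip": 0},
  {"xyz": [0, 0, 0], "roll": 0, "grip": 0},
  {"xyz": [0, 0, -25], "roll": 0, "grip": 0},
  {"xyz": [0, 0, -40], "roll": 0, "grip": 0},
  {"xyz": [0, 0, -40], "roll": 0, "grip": 0},
])

```text
time_s: 26.9
position: [0.4588, -0.3725, 0.0804]
tcp_rot: [[0.993, 0.116, -0.003], [0.116, -0.993, 0.004], [-0.003, -0.004, -1.0]]
force: [0.4, -1.2, -1.1]
opening: 0.165
grasp_force: 30.0
```

Request:
move_arm([
  {"xyz": [0, 0, -30], "roll": 0, "grip": 0},
  {"xyz": [0, 0, 0], "roll": 0, "grip": 0},
  {"xyz": [0, 0, 0], "roll": 0, "grip": 0},
])

```text
time_s: 27.15
position: [0.4609, -0.3748, 0.1129]
tcp_rot: [[0.993, 0.116, 0.003], [0.116, -0.993, -0.004], [0.003, 0.004, -1.0]]
force: [-1.0, 0.3, 0.2]
opening: 0.169
grasp_force: 30.0
```

```bash
python3 - <<'E'
from go import *
st();go(.40,.0,.11);go(.503,.4495,.11,CY)
E
```

```text
t 27.15 p [ 460.9 -374.8  112.9] close -83.3 j6 33.4 f [-1.   0.3  0.2] op 0.169 gf 30.0
shift [ -16.9 -379.4    1.4] n>= 9.3 
shift [ 137.7 -813.8    0. ] n>= 20.1 roll 0.2162 j6 33.4
```

Request:
move_arm([
  {"xyz": [6.6, -38.7, 0], "roll": 0, "grip": 0},
  {"xyz": [6.6, -38.7, 0], "roll": 0, "grip": 0},
  {"xyz": [6.6, -38.7, 0], "roll": 0, "grip": 0},
  {"xyz": [6.6, -38.7, 0], "roll": 0, "grip": 0},
  {"xyz": [6.6, -38.7, 0], "roll": 0, "grip": 0},
])

```text
time_s: 27.57
position: [0.4684, -0.1752, 0.1089]
tcp_rot: [[0.993, 0.115, -0.004], [0.115, -0.993, 0.003], [-0.003, -0.003, -1.0]]
force: [0.9, 0.4, -0.7]
opening: 0.169
grasp_force: 30.0
```

Request:
move_arm([
  {"xyz": [6.6, -38.7, 0], "roll": 0, "grip": 0},
  {"xyz": [6.6, -38.7, 0], "roll": 0, "grip": 0},
  {"xyz": [6.6, -38.7, 0], "roll": 0, "grip": 0},
  {"xyz": [6.6, -38.7, 0], "roll": 0, "grip": 0},
  {"xyz": [6.6, -38.7, 0], "roll": 0, "grip": 0},
])

```text
time_s: 27.98
position: [0.4785, 0.0204, 0.109]
tcp_rot: [[0.993, 0.116, -0.004], [0.116, -0.993, 0.001], [-0.004, -0.001, -1.0]]
force: [0.4, 0.2, 0.3]
opening: 0.167
grasp_force: 30.0
```

Request:
move_arm([
  {"xyz": [6.6, -38.7, 0], "roll": 0, "grip": 0},
  {"xyz": [6.6, -38.7, 0], "roll": 0, "grip": 0},
  {"xyz": [6.6, -38.7, 0], "roll": 0, "grip": 0},
  {"xyz": [6.6, -38.7, 0], "roll": 0, "grip": 0},
  {"xyz": [6.6, -38.7, 0], "roll": 0, "grip": 0},
])

```text
time_s: 28.4
position: [0.4887, 0.2159, 0.1087]
tcp_rot: [[0.993, 0.117, -0.005], [0.117, -0.993, -0.001], [-0.005, 0.001, -1.0]]
force: [0.3, -0.1, -0.5]
opening: 0.166
grasp_force: 30.0
```

Request:
move_arm([
  {"xyz": [6.6, -38.7, 0], "roll": 0, "grip": 0},
  {"xyz": [6.6, -38.7, 0], "roll": 0, "grip": 0},
  {"xyz": [6.6, -38.7, 0], "roll": 0, "grip": 0},
  {"xyz": [6.6, -38.7, 0], "roll": 0, "grip": 0},
  {"xyz": [6.6, -38.7, 0], "roll": 0, "grip": 0},
])

```text
time_s: 28.82
position: [0.4991, 0.4114, 0.1081]
tcp_rot: [[0.993, 0.117, -0.004], [0.117, -0.993, -0.003], [-0.005, 0.002, -1.0]]
force: [0.7, -0.6, 0.0]
opening: 0.166
grasp_force: 30.0
```

Request:
move_arm([
  {"xyz": [6, -38.7, 0], "roll": 0, "grip": 0},
  {"xyz": [0, 0, 0], "roll": 0.1, "grip": 0},
  {"xyz": [0, 0, 0], "roll": 0.1, "grip": 0},
  {"xyz": [0, 0, 0], "roll": 0.083, "grip": 0},
  {"xyz": [0, 0, 0], "roll": 0, "grip": 0},
])

```text
time_s: 29.23
position: [0.5007, 0.4488, 0.1078]
tcp_rot: [[0.986, -0.166, -0.005], [-0.166, -0.986, -0.003], [-0.004, 0.004, -1.0]]
force: [0.1, -0.8, -0.8]
opening: 0.168
grasp_force: 30.0
```

```bash
python3 - <<'E'
from go import *
p,d=cap("scene"); amber(p,cloud("scene",d))
st();go(.503,.4495,-.012,80.5)
E
```

```text
amber [168. 199.] 282 z 0.0664 (array([ 623.4, -143. ]), array([ 20.5, 117.5]), np.float32(173.9)) mean [ 624.1 -140.7   65.2]
amber [174. 212.] 289 z 0.0667 (array([625.8, -98.5]), array([ 18. , 117.6]), np.float32(174.4)) mean [626.5 -97.1  65.3]
amber [333. 389.] 36 z 0.1453 (array([522.6, 444.5]), array([ 8.3, 12.5]), np.float32(86.0)) mean [523.3 444.  144.9]
t 29.28 p [501.  448.7 108.2] close -99.4 j6 131.8 f [-0.  -0.7  0.4] op 0.167 gf 30.0
shift [  2.2  -1.5 120.2] n>= 2.9 roll 0.0015 j6 131.8
```

Request:
move_arm([
  {"xyz": [1, 0, 38], "roll": 0, "grip": 0},
  {"xyz": [0, 0, 38], "roll": 0, "grip": 0},
  {"xyz": [0, 0, 30], "roll": 0, "grip": 0},
  {"xyz": [0, 0, 14], "roll": 0, "grip": 0},
  {"xyz": [0, 0, 0], "roll": 0, "grip": 0},
])

```text
time_s: 29.7
position: [0.5002, 0.4467, -0.0142]
tcp_rot: [[0.986, -0.165, -0.008], [-0.165, -0.986, -0.005], [-0.007, 0.007, -1.0]]
force: [-0.4, -0.7, -0.2]
opening: 0.168
grasp_force: 30.0
```

Request:
move_arm([
  {"xyz": [0, 0, 0], "roll": 0, "grip": 25},
  {"xyz": [0, 0, 0], "roll": 0, "grip": 35},
  {"xyz": [0, 0, 0], "roll": 0, "grip": 35},
  {"xyz": [0, 0, 0], "roll": 0, "grip": 35},
  {"xyz": [0, 0, -20], "roll": 0, "grip": 35},
])

```text
time_s: 30.12
position: [0.5017, 0.448, 0.0091]
tcp_rot: [[0.986, -0.166, -0.004], [-0.166, -0.986, -0.003], [-0.004, 0.003, -1.0]]
force: [-0.9, -0.5, 0.4]
opening: 0.346
grasp_force: 0.0
```

Request:
move_arm([
  {"xyz": [0, 0, -35], "roll": 0, "grip": 35},
  {"xyz": [0, 0, -40], "roll": 0, "grip": 35},
  {"xyz": [0, 0, -30], "roll": 0, "grip": 50},
  {"xyz": [0, 0, 0], "roll": 0, "grip": 50},
  {"xyz": [0, 0, 0], "roll": 0, "grip": 50},
])

```text
time_s: 30.53
position: [0.5056, 0.4507, 0.1202]
tcp_rot: [[0.986, -0.165, 0.007], [-0.165, -0.986, 0.004], [0.006, -0.006, -1.0]]
force: [-0.3, -0.1, -1.4]
opening: 0.471
grasp_force: 0.0
```

```bash
python3 - <<'E'
from go import *
st()
p,d=cap("scene"); W=cloud("scene",d); amber(p,W); blob(W,(.46,.6,.06,.18),.092,.11,"wing")
p,d=cap("top"); W=cloud("top",d); amber(p,W); blob(W,(.46,.6,.06,.18),.092,.11,"wing"); 
go(.523,.1173,.11,88.5)
E
```

```text
t 30.53 p [505.6 450.7 120.2] close -99.5 j6 131.8 f [-0.3 -0.1 -1.4] op 0.471 gf 0.0
amber [168. 199.] 272 z 0.0664 (array([ 623.3, -143.5]), array([ 21.6, 117.2]), np.float32(174.5)) mean [ 624.5 -141.    65.4]
amber [174. 212.] 280 z 0.0665 (array([625.5, -99.7]), array([ 20.5, 117.7]), np.float32(174.0)) mean [627.  -97.6  65.1]
amber [331. 398.] 124 z 0.0202 (array([521.8, 450.5]), array([23.7, 52.7]), np.float32(17.2)) mean [513.6 448.3  25.9]
wing 198 (array([522.5, 119.9]), array([15.3, 62.2]), np.float32(179.4)) mean [522.6 121.1 100.4]
amber [129. 168.] 124 z 0.0199 (array([503.8, 447. ]), array([16.1, 55.4]), np.float32(169.9)) mean [503.1 447.3  18.6]
wing 162 (array([522.5, 117.9]), array([14.9, 63.1]), np.float32(178.9)) mean [522.  117.2 101.8]
shift [ 74.7 323.8   6.1] n>= 8.1 roll -0.1401 j6 131.8
```

The stub is in the tray (top at 20 mm) and both bars are seated, so step 1 holds. Next, the wheel.

Request:
move_arm([
  {"xyz": [8.7, 35.8, 0], "roll": 0, "grip": 50},
  {"xyz": [8.7, 35.8, 0], "roll": 0, "grip": 50},
  {"xyz": [8.7, 35.8, 0], "roll": 0, "grip": 50},
  {"xyz": [8.7, 35.8, 0], "roll": 0, "grip": 50},
  {"xyz": [8.7, 35.8, 0], "roll": 0, "grip": 50},
])

```text
time_s: 31.05
position: [0.515, 0.2637, 0.1139]
tcp_rot: [[0.986, -0.165, -0.004], [-0.165, -0.986, -0.001], [-0.004, 0.002, -1.0]]
force: [0.3, -0.3, 0.6]
opening: 0.499
grasp_force: 0.0
```

Request:
move_arm([
  {"xyz": [8.7, 35.8, 0], "roll": 0, "grip": 50},
  {"xyz": [8.7, 35.8, 0], "roll": 0, "grip": 50},
  {"xyz": [8.7, 35.8, 0], "roll": 0, "grip": 50},
  {"xyz": [8.7, 35.8, 0], "roll": 0, "grip": 50},
  {"xyz": [0, 0, 0], "roll": -0.074, "grip": 50},
])

```text
time_s: 31.47
position: [0.5269, 0.1126, 0.1141]
tcp_rot: [[0.995, -0.097, -0.003], [-0.097, -0.995, -0.002], [-0.003, 0.003, -1.0]]
force: [-0.3, 0.6, -0.8]
opening: 0.5
grasp_force: 0.0
```

Request:
move_arm([
  {"xyz": [0, 0, 0], "roll": -0.074, "grip": 50},
  {"xyz": [0, 0, 0], "roll": 0, "grip": 50},
  {"xyz": [0, 0, 0], "roll": 0, "grip": 50},
  {"xyz": [0, 0, 0], "roll": 0, "grip": 50},
])

```text
time_s: 31.8
position: [0.5266, 0.1189, 0.1149]
tcp_rot: [[1.0, -0.019, -0.002], [-0.019, -1.0, -0.0], [-0.002, 0.0, -1.0]]
force: [0.2, -0.4, 0.2]
opening: 0.498
grasp_force: 0.0
```

```bash
python3 - <<'E'
from go import *
st(); go(.5227,.1174,.050,89)
E
```

```text
t 31.8 p [526.6 118.9 114.9] close -91.1 j6 92.0 f [ 0.2 -0.4  0.2] op 0.498 gf 0.0
shift [-3.7  1.6 64.9] n>= 1.6 roll -0.0019 j6 92.0
```

Request:
move_arm([
  {"xyz": [-3.6, 1.5, 20], "roll": 0, "grip": 45},
  {"xyz": [0, 0, 25], "roll": 0, "grip": 45},
  {"xyz": [0, 0, 20], "roll": 0, "grip": 45},
  {"xyz": [0, 0, 0], "roll": 0, "grip": 45},
  {"xyz": [0, 0, 0], "roll": 0, "grip": 45},
])

```text
time_s: 32.22
position: [0.5226, 0.1177, 0.0498]
tcp_rot: [[1.0, -0.018, -0.003], [-0.018, -1.0, -0.0], [-0.003, 0.0, -1.0]]
force: [0.1, 0.6, 0.5]
opening: 0.449
grasp_force: 0.0
```

```bash
python3 - <<'E'
from go import *
st(); go(.5227,.1174,.050,89)
E
```

```text
t 32.22 p [522.6 117.7  49.8] close -91.0 j6 91.8 f [0.1 0.6 0.5] op 0.449 gf 0.0
shift [ 0.1  0.3 -0.2] n>= 0.0 roll -0.0006 j6 91.8
```

Request:
move_arm([
  {"xyz": [0, 0, 0], "roll": 0, "grip": 20},
  {"xyz": [0, 0, 0], "roll": 0, "grip": 0},
  {"xyz": [0, 0, 0], "roll": 0, "grip": 0},
  {"xyz": [0, 0, 0], "roll": 0, "grip": 0},
  {"xyz": [0, 0, 0], "roll": 0, "grip": 0},
])

```text
time_s: 32.63
position: [0.5244, 0.118, 0.0516]
tcp_rot: [[1.0, -0.019, 0.002], [-0.019, -1.0, 0.002], [0.002, -0.002, -1.0]]
force: [-0.1, 10.0, 2.9]
opening: 0.157
grasp_force: 27.3
```

Request:
move_arm([
  {"xyz": [0, 0, 0], "roll": 0, "grip": 0},
  {"xyz": [0, 0, 0], "roll": 0, "grip": 0},
])

```text
time_s: 32.8
position: [0.5244, 0.118, 0.0516]
tcp_rot: [[1.0, -0.019, 0.002], [-0.019, -1.0, 0.001], [0.002, -0.001, -1.0]]
force: [1.0, 4.6, 5.5]
opening: 0.157
grasp_force: 30.0
```

Request:
move_arm([
  {"xyz": [0, 0, 0], "roll": -0.05, "grip": 0},
  {"xyz": [0, 0, 0], "roll": -0.05, "grip": 0},
  {"xyz": [0, 0, 0], "roll": -0.05, "grip": 0},
  {"xyz": [0, 0, 0], "roll": -0.05, "grip": 0},
  {"xyz": [0, 0, 0], "roll": 0, "grip": 0},
])

```text
time_s: 33.22
position: [0.5243, 0.1182, 0.0516]
tcp_rot: [[0.983, 0.181, 0.002], [0.181, -0.983, 0.002], [0.002, -0.001, -1.0]]
force: [-0.6, 7.1, 5.1]
opening: 0.159
grasp_force: 30.0
```

```bash
python3 - <<'E'
from go import *
st(); print(bot.read_state()["moment"])
p,d=cap("scene"); W=cloud("scene",d); amber(p,W)
E
```

```text
t 33.22 p [524.3 118.2  51.6] close -79.6 j6 80.2 f [-0.6  7.1  5.1] op 0.159 gf 30.0
[0.94907811 0.26941637 0.11693194]
amber [169. 201.] 286 z 0.0665 (array([ 623.6, -135.8]), array([ 22.1, 118.1]), np.float32(175.2)) mean [ 624.1 -133.8   65.2]
amber [175. 214.] 280 z 0.0665 (array([626.2, -92.2]), array([ 20. , 117.8]), np.float32(175.3)) mean [626.4 -90.6  65.2]
amber [336. 396.] 197 z 0.0197 (array([503.6, 449.2]), array([13.9, 56.7]), np.float32(170.0)) mean [502.3 449.5  18.7]
```

The carriage advanced 7 mm for 0.2 rad, as expected. I'll go on, with a 1 mm centring shift.

Request:
move_arm([
  {"xyz": [0, -0.8, 0], "roll": -0.06, "grip": 0},
  {"xyz": [0, 0, 0], "roll": -0.1, "grip": 0},
  {"xyz": [0, 0, 0], "roll": -0.1, "grip": 0},
  {"xyz": [0, 0, 0], "roll": -0.1, "grip": 0},
  {"xyz": [0, 0, 0], "roll": -0.1, "grip": 0},
])

```text
time_s: 33.68
position: [0.5241, 0.1188, 0.0516]
tcp_rot: [[0.799, 0.601, 0.001], [0.601, -0.799, 0.002], [0.002, -0.0, -1.0]]
force: [-0.7, 4.6, 6.1]
opening: 0.162
grasp_force: 30.0
```

Request:
move_arm([
  {"xyz": [0, 0, 0], "roll": -0.1, "grip": 0},
  {"xyz": [0, 0, 0], "roll": -0.1, "grip": 0},
  {"xyz": [0, 0, 0], "roll": -0.1, "grip": 0},
  {"xyz": [0, 0, 0], "roll": -0.1, "grip": 0},
  {"xyz": [0, 0, 0], "roll": -0.1, "grip": 0},
])

```text
time_s: 34.1
position: [0.5236, 0.1191, 0.0516]
tcp_rot: [[0.414, 0.91, 0.001], [0.91, -0.414, 0.002], [0.002, -0.0, -1.0]]
force: [-0.8, 5.5, 6.6]
opening: 0.161
grasp_force: 30.0
```

Request:
move_arm([
  {"xyz": [0, 0, 0], "roll": -0.1, "grip": 0},
  {"xyz": [0, 0, 0], "roll": -0.1, "grip": 0},
  {"xyz": [0, 0, 0], "roll": -0.1, "grip": 0},
  {"xyz": [0, 0, 0], "roll": -0.1, "grip": 0},
  {"xyz": [0, 0, 0], "roll": -0.1, "grip": 0},
])

```text
time_s: 34.52
position: [0.523, 0.1192, 0.0516]
tcp_rot: [[-0.074, 0.997, -0.001], [0.997, 0.074, 0.002], [0.002, -0.0, -1.0]]
force: [-2.2, 6.6, 7.1]
opening: 0.157
grasp_force: 30.0
```

```bash
python3 - <<'E'
from go import *
st(); print(bot.read_state()["moment"])
p,d=cap("scene"); W=cloud("scene",d); amber(p,W)
E
```

```text
t 34.52 p [523.  119.2  51.6] close 4.2 j6 -3.5 f [-2.2  6.6  7.1] op 0.157 gf 30.0
[ 0.9625756   0.45814581 -0.18182701]
amber [175. 217.] 279 z 0.0665 (array([629.1, -84.2]), array([ 18.7, 118.3]), np.float32(174.5)) mean [628.6 -83.3  65.3]
amber [183. 229.] 268 z 0.0677 (array([633.9, -12.8]), array([ 75.6, 117.3]), np.float32(174.7)) mean [631.2 -39.   68.4]
amber [336. 396.] 191 z 0.0201 (array([502. , 449.4]), array([13.5, 53.1]), np.float32(170.5)) mean [501.9 449.5  18.9]
```

Request:
move_arm([
  {"xyz": [0, 0, 0], "roll": -0.1, "grip": 0},
  {"xyz": [0, 0, 0], "roll": -0.1, "grip": 0},
  {"xyz": [0, 0, 0], "roll": -0.1, "grip": 0},
  {"xyz": [0, 0, 0], "roll": -0.1, "grip": 0},
  {"xyz": [0, 0, 0], "roll": -0.1, "grip": 0},
])

```text
time_s: 34.98
position: [0.5224, 0.119, 0.0516]
tcp_rot: [[-0.543, 0.84, -0.002], [0.84, 0.543, 0.002], [0.003, -0.001, -1.0]]
force: [-3.8, 5.8, 8.5]
opening: 0.159
grasp_force: 30.0
```

Request:
move_arm([
  {"xyz": [0, 0, 0], "roll": -0.1, "grip": 0},
  {"xyz": [0, 0, 0], "roll": -0.1, "grip": 0},
  {"xyz": [0, 0, 0], "roll": -0.1, "grip": 0},
  {"xyz": [0, 0, 0], "roll": -0.1, "grip": 0},
  {"xyz": [0, 0, 0], "roll": -0.05, "grip": 0},
])

```text
time_s: 35.4
position: [0.522, 0.1187, 0.0516]
tcp_rot: [[-0.854, 0.52, -0.003], [0.52, 0.854, 0.001], [0.003, -0.0, -1.0]]
force: [-4.7, 4.3, 9.1]
opening: 0.161
grasp_force: 30.0
```

Request:
move_arm([
  {"xyz": [0, 0, 0], "roll": 0, "grip": 0},
  {"xyz": [0, 0, 0], "roll": 0, "grip": 20},
  {"xyz": [0, 0, 0], "roll": 0, "grip": 45},
  {"xyz": [0, 0, 0], "roll": 0, "grip": 45},
  {"xyz": [0, 0, 0], "roll": 0, "grip": 45},
])

```text
time_s: 35.82
position: [0.5237, 0.1176, 0.0505]
tcp_rot: [[-0.852, 0.523, -0.0], [0.523, 0.852, -0.0], [-0.0, -0.0, -1.0]]
force: [0.5, -0.9, -0.6]
opening: 0.348
grasp_force: 0.0
```

Request:
move_arm([
  {"xyz": [0, 0, -25], "roll": 0, "grip": 45},
  {"xyz": [0, 0, -25], "roll": 0.1, "grip": 45},
  {"xyz": [0, 0, 0], "roll": 0.121, "grip": 45},
  {"xyz": [0, 0, 0], "roll": 0.121, "grip": 45},
  {"xyz": [0, 0, 0], "roll": 0.121, "grip": 45},
])

```text
time_s: 36.23
position: [0.524, 0.1176, 0.1012]
tcp_rot: [[-0.524, 0.852, 0.001], [0.852, 0.524, -0.0], [-0.001, 0.001, -1.0]]
force: [-0.7, 0.8, -0.4]
opening: 0.451
grasp_force: 0.0
```

```bash
python3 - <<'E'
from go import *
st()
p,d=cap("scene"); W=cloud("scene",d); amber(p,W)
blob(W,(.46,.6,.06,.18),.092,.11,"wing")
E
```

```text
t 36.23 p [524.  117.6 101.2] close 31.6 j6 -30.9 f [-0.7  0.8 -0.4] op 0.451 gf 0.0
amber [179. 228.] 276 z 0.0668 (array([632. , -51.5]), array([ 18.1, 118.6]), np.float32(173.5)) mean [631.3 -50.1  65.7]
amber [199. 236.] 112 z 0.0671 (array([614.8,  13.2]), array([40.9, 81.7]), np.float32(45.4)) mean [599.3  -2.5  67.5]
amber [336. 396.] 190 z 0.0198 (array([502.1, 449.4]), array([13.9, 52.7]), np.float32(170.7)) mean [501.9 449.4  18.7]
wing 81 (array([508.8, 129.4]), array([13.4, 29. ]), np.float32(148.8)) mean [508.2 130.9  99.3]
```

Request:
move_arm([
  {"xyz": [0, 0, 0], "roll": 0.122, "grip": 45},
  {"xyz": [0, 0, 0], "roll": 0.122, "grip": 45},
  {"xyz": [0, 0, 0], "roll": 0.122, "grip": 45},
  {"xyz": [0, 0, 0], "roll": 0.122, "grip": 45},
  {"xyz": [0, 0, 0], "roll": 0.122, "grip": 45},
])

```text
time_s: 36.7
position: [0.5235, 0.1177, 0.1004]
tcp_rot: [[0.056, 0.998, -0.001], [0.998, -0.056, -0.0], [-0.0, -0.001, -1.0]]
force: [0.5, -0.0, -0.4]
opening: 0.447
grasp_force: 0.0
```

Request:
move_arm([
  {"xyz": [0, 0, 0], "roll": 0.122, "grip": 45},
  {"xyz": [0, 0, 0], "roll": 0.122, "grip": 45},
  {"xyz": [0, 0, 0], "roll": 0.122, "grip": 45},
  {"xyz": [0, 0, 0], "roll": 0.122, "grip": 45},
  {"xyz": [0, 0, 0], "roll": 0.122, "grip": 45},
])

```text
time_s: 37.12
position: [0.5235, 0.1176, 0.1004]
tcp_rot: [[0.618, 0.786, -0.001], [0.786, -0.618, -0.0], [-0.001, -0.0, -1.0]]
force: [0.2, 0.2, -0.5]
opening: 0.45
grasp_force: 0.0
```

Request:
move_arm([
  {"xyz": [0, 0, 0], "roll": 0.122, "grip": 45},
  {"xyz": [0, 0, 0], "roll": 0.122, "grip": 45},
  {"xyz": [0, 0, 0], "roll": 0.122, "grip": 45},
  {"xyz": [0, 0, 0], "roll": 0.122, "grip": 45},
  {"xyz": [0, 0, 0], "roll": 0.122, "grip": 45},
])

```text
time_s: 37.53
position: [0.5235, 0.1177, 0.1004]
tcp_rot: [[0.957, 0.291, -0.001], [0.291, -0.957, -0.0], [-0.001, 0.0, -1.0]]
force: [0.2, -0.5, 0.8]
opening: 0.451
grasp_force: 0.0
```

Request:
move_arm([
  {"xyz": [0, 0, 0], "roll": 0.122, "grip": 45},
  {"xyz": [0, 0, 0], "roll": 0.122, "grip": 45},
  {"xyz": [0, 0, 0], "roll": 0.122, "grip": 45},
  {"xyz": [0, 0, 0], "roll": 0.122, "grip": 45},
  {"xyz": [0, 0, 0], "roll": 0.122, "grip": 45},
])

```text
time_s: 37.95
position: [0.5235, 0.1176, 0.1004]
tcp_rot: [[0.951, -0.31, -0.001], [-0.31, -0.951, -0.0], [-0.001, 0.001, -1.0]]
force: [0.2, -0.0, -0.4]
opening: 0.452
grasp_force: 0.0
```

Request:
move_arm([
  {"xyz": [0, 0, 0], "roll": 0.119, "grip": 45},
  {"xyz": [0, 0, 0], "roll": 0.119, "grip": 45},
  {"xyz": [0, 0, 0], "roll": 0, "grip": 45},
  {"xyz": [0, 0, 0], "roll": 0, "grip": 45},
])

```text
time_s: 38.28
position: [0.5235, 0.1177, 0.1005]
tcp_rot: [[0.855, -0.518, -0.0], [-0.518, -0.855, -0.0], [-0.0, 0.0, -1.0]]
force: [0.1, -1.0, 0.3]
opening: 0.452
grasp_force: 0.0
```

```bash
python3 - <<'E'
from go import *
st(); go(.5223,.1187,.050,58.7)
E
```

```text
t 38.28 p [523.5 117.7 100.5] close -121.2 j6 122.0 f [ 0.1 -1.   0.3] op 0.452 gf 0.0
shift [-1.5 -0.2 50.5] n>= 1.2 roll 0.0013 j6 122.0
```

Request:
move_arm([
  {"xyz": [-1.5, -0.2, 25], "roll": 0, "grip": 45},
  {"xyz": [0, 0, 25], "roll": 0, "grip": 45},
  {"xyz": [0, 0, 0], "roll": 0, "grip": 30},
  {"xyz": [0, 0, 0], "roll": 0, "grip": 10},
  {"xyz": [0, 0, 0], "roll": 0, "grip": 0},
])

```text
time_s: 38.7
position: [0.523, 0.1189, 0.0513]
tcp_rot: [[0.854, -0.521, 0.001], [-0.521, -0.854, -0.0], [0.001, -0.0, -1.0]]
force: [0.7, 0.0, 0.8]
opening: 0.306
grasp_force: 0.0
```

Request:
move_arm([
  {"xyz": [0, 0, 0], "roll": 0, "grip": 0},
  {"xyz": [0, 0, 0], "roll": 0, "grip": 0},
  {"xyz": [0, 0, 0], "roll": 0, "grip": 0},
  {"xyz": [0, 0, 0], "roll": 0, "grip": 0},
])

```text
time_s: 39.03
position: [0.523, 0.1181, 0.052]
tcp_rot: [[0.854, -0.521, 0.002], [-0.521, -0.854, -0.001], [0.002, 0.0, -1.0]]
force: [-2.0, -3.8, 6.1]
opening: 0.159
grasp_force: 30.0
```

Request:
move_arm([
  {"xyz": [0, 0, 0], "roll": -0.06, "grip": 0},
  {"xyz": [0, 0, 0], "roll": -0.1, "grip": 0},
  {"xyz": [0, 0, 0], "roll": -0.1, "grip": 0},
  {"xyz": [0, 0, 0], "roll": -0.1, "grip": 0},
  {"xyz": [0, 0, 0], "roll": -0.1, "grip": 0},
])

```text
time_s: 39.45
position: [0.523, 0.118, 0.052]
tcp_rot: [[0.996, -0.085, 0.002], [-0.085, -0.996, -0.001], [0.002, 0.001, -1.0]]
force: [-2.3, -5.1, 5.6]
opening: 0.16
grasp_force: 30.0
```

Request:
move_arm([
  {"xyz": [0, 0, 0], "roll": -0.1, "grip": 0},
  {"xyz": [0, 0, 0], "roll": -0.1, "grip": 0},
  {"xyz": [0, 0, 0], "roll": -0.1, "grip": 0},
  {"xyz": [0, 0, 0], "roll": -0.1, "grip": 0},
  {"xyz": [0, 0, 0], "roll": -0.1, "grip": 0},
])

```text
time_s: 39.87
position: [0.5231, 0.118, 0.052]
tcp_rot: [[0.915, 0.403, 0.002], [0.403, -0.915, -0.001], [0.001, 0.002, -1.0]]
force: [-1.5, -5.5, 5.6]
opening: 0.159
grasp_force: 30.0
```

Request:
move_arm([
  {"xyz": [0, 0, 0], "roll": -0.1, "grip": 0},
  {"xyz": [0, 0, 0], "roll": -0.1, "grip": 0},
  {"xyz": [0, 0, 0], "roll": -0.1, "grip": 0},
  {"xyz": [0, 0, 0], "roll": -0.1, "grip": 0},
  {"xyz": [0, 0, 0], "roll": -0.1, "grip": 0},
])

```text
time_s: 40.28
position: [0.5231, 0.1179, 0.052]
tcp_rot: [[0.61, 0.792, 0.002], [0.792, -0.61, -0.001], [0.0, 0.002, -1.0]]
force: [-1.7, -6.3, 5.9]
opening: 0.156
grasp_force: 30.0
```

Request:
move_arm([
  {"xyz": [0, 0, 0], "roll": -0.1, "grip": 0},
  {"xyz": [0, 0, 0], "roll": -0.1, "grip": 0},
  {"xyz": [0, 0, 0], "roll": -0.1, "grip": 0},
  {"xyz": [0, 0, 0], "roll": -0.1, "grip": 0},
  {"xyz": [0, 0, 0], "roll": -0.1, "grip": 0},
])

```text
time_s: 40.7
position: [0.5232, 0.1179, 0.052]
tcp_rot: [[0.155, 0.988, 0.002], [0.988, -0.155, -0.001], [-0.001, 0.002, -1.0]]
force: [-1.0, -5.5, 6.1]
opening: 0.156
grasp_force: 30.0
```

```bash
python3 - <<'E'
from go import *
st()
p,d=cap("scene"); W=cloud("scene",d); amber(p,W); G=rigf(W)
P=blob(G,(-.06,-.02,-.2,.2),.045,.066,"roll")
E
```

```text
t 40.7 p [523.2 117.9  52. ] close -8.9 j6 9.8 f [-1.  -5.5  6.1] op 0.156 gf 30.0
amber [198. 246.] 50 z 0.0682 (array([618.7,  52.1]), array([21.8, 82. ]), np.float32(81.6)) mean [614.6  22.   71. ]
amber [203. 262.] 48 z 0.0681 (array([622.9,  87.5]), array([19.2, 66.7]), np.float32(82.2)) mean [619.   63.7  69.3]
amber [336. 396.] 195 z 0.02 (array([502.9, 449.3]), array([13.7, 55.6]), np.float32(170.4)) mean [502.4 449.4  18.8]
roll 161 (array([-31.8,  68.9]), array([ 23.2, 147. ]), np.float32(95.5)) mean [-36.6  93.8  54.4]
```

Request:
move_arm([
  {"xyz": [0, 0, 0], "roll": -0.1, "grip": 0},
  {"xyz": [0, 0, 0], "roll": -0.1, "grip": 0},
  {"xyz": [0, 0, 0], "roll": -0.1, "grip": 0},
  {"xyz": [0, 0, 0], "roll": -0.1, "grip": 0},
  {"xyz": [0, 0, 0], "roll": -0.08, "grip": 0},
])

```text
time_s: 41.17
position: [0.5232, 0.1179, 0.052]
tcp_rot: [[-0.318, 0.948, 0.002], [0.948, 0.318, -0.001], [-0.001, 0.001, -1.0]]
force: [-1.5, -5.6, 6.5]
opening: 0.159
grasp_force: 30.0
```

Request:
move_arm([
  {"xyz": [0, 0, 0], "roll": 0, "grip": 0},
  {"xyz": [0, 0, 0], "roll": 0, "grip": 0},
  {"xyz": [0, 0, 0], "roll": 0, "grip": 0},
])

```text
time_s: 41.42
position: [0.5232, 0.1179, 0.052]
tcp_rot: [[-0.315, 0.949, 0.002], [0.949, 0.315, -0.001], [-0.002, 0.001, -1.0]]
force: [-1.0, -5.6, 5.8]
opening: 0.158
grasp_force: 30.0
```

```bash
cat > c.py <<'E'
from go import *
def bars(n):
    p,d=cap(n); G=rigf(cloud(n,d)); h=cv2.cvtColor(p,cv2.COLOR_RGB2HSV)
    m=(h[...,0]>12)&(h[...,0]<30)&(h[...,1]>140)&(h[...,2]>60)&(abs(G[...,0])<.08)&(abs(G[...,1])<.2)&(G[...,2]>.063)&(G[...,2]<.072)
    P=G[m]; y=P[:,1]*1000; print(n,len(y),np.histogram(y,np.arange(-150,130,4))[0].tolist())
    for c in(41,85):
        q=P[abs(y-c)<16]
        if len(q)>3: print(c,len(q),"mean",(q.mean(0)*1000).round(1),"range",(q.min(0)*1000).round(1),(q.max(0)*1000).round(1))
    return p,G
E
python3 - <<'E'
from c import *
st(); bars("scene"); bars("top")
E
```

```text
t 41.42 p [523.2 117.9  52. ] close 18.4 j6 -17.5 f [-1.  -5.6  5.8] op 0.158 gf 30.0
scene 137 [0, 0, 0, 0, 0, 0, 0, 0, 0, 0, 0, 0, 0, 0, 0, 0, 0, 0, 0, 0, 0, 0, 0, 0, 0, 0, 0, 0, 0, 0, 0, 0, 0, 0, 0, 0, 0, 0, 0, 0, 0, 0, 0, 0, 0, 1, 18, 23, 16, 12, 0, 0, 0, 0, 0, 0, 0, 16, 17, 21, 13, 0, 0, 0, 0, 0, 0, 0, 0]
41 70 mean [-31.4  41.1  67.1] range [-59.2  32.9  63.2] [-14.   49.   70.6]
85 67 mean [-26.9  85.7  66.9] range [-40.4  78.2  63.9] [-13.9  92.4  71. ]
top 0 [0, 0, 0, 0, 0, 0, 0, 0, 0, 0, 0, 0, 0, 0, 0, 0, 0, 0, 0, 0, 0, 0, 0, 0, 0, 0, 0, 0, 0, 0, 0, 0, 0, 0, 0, 0, 0, 0, 0, 0, 0, 0, 0, 0, 0, 0, 0, 0, 0, 0, 0, 0, 0, 0, 0, 0, 0, 0, 0, 0, 0, 0, 0, 0, 0, 0, 0, 0, 0]
```

By bar positions and wheel angle the carriage is at about 178.5 to 179.7 mm. I'll add a hair, hold, then release and fetch the bolt.

Request:
move_arm([
  {"xyz": [0, 0, 0], "roll": -0.02, "grip": 0},
  {"xyz": [0, 0, 0], "roll": 0, "grip": 0},
  {"xyz": [0, 0, 0], "roll": 0, "grip": 0},
  {"xyz": [0, 0, 0], "roll": 0, "grip": 20},
  {"xyz": [0, 0, 0], "roll": 0, "grip": 40},
])

```text
time_s: 41.93
position: [0.5229, 0.1192, 0.0512]
tcp_rot: [[-0.332, 0.943, 0.001], [0.943, 0.332, 0.001], [0.0, 0.002, -1.0]]
force: [-0.6, -0.3, -0.4]
opening: 0.218
grasp_force: 0.0
```

Request:
move_arm([
  {"xyz": [0, 0, 0], "roll": 0, "grip": 45},
  {"xyz": [0, 0, 0], "roll": 0, "grip": 45},
  {"xyz": [0, 0, -20], "roll": 0, "grip": 45},
  {"xyz": [0, 0, -40], "roll": 0, "grip": 50},
  {"xyz": [0, 0, 0], "roll": 0, "grip": 50},
])

```text
time_s: 42.35
position: [0.5266, 0.1195, 0.1158]
tcp_rot: [[-0.334, 0.943, 0.011], [0.943, 0.334, 0.001], [-0.003, 0.01, -1.0]]
force: [1.7, -0.5, 0.0]
opening: 0.476
grasp_force: 0.0
```

```bash
python3 - <<'E'
from c import *
st(); p,G=bars("scene"); W=cloud("scene",bot.capture("scene")[1])
blob(W,(.46,.6,.06,.18),.09,.105,"wing"); blob(W,(.42,.57,-.06,.06),.072,.095,"knob")
go(.4784,.0018,.110,CY)
E
```

```text
t 42.35 p [526.6 119.5 115.8] close 19.5 j6 -18.6 f [ 1.7 -0.5  0. ] op 0.476 gf 0.0
scene 166 [0, 0, 0, 0, 0, 0, 0, 0, 0, 0, 0, 0, 0, 0, 0, 0, 0, 0, 0, 0, 0, 0, 0, 0, 0, 0, 0, 0, 0, 0, 0, 0, 0, 0, 0, 0, 0, 0, 0, 0, 0, 0, 0, 0, 0, 0, 8, 15, 14, 17, 0, 0, 0, 0, 0, 0, 3, 23, 27, 28, 31, 0, 0, 0, 0, 0, 0, 0, 0]
41 54 mean [-25.5  43.1  66.7] range [-38.2  34.1  63.3] [-13.7  49.1  70.5]
85 112 mean [-35.5  85.9  67. ] range [-57.4  76.7  63.1] [-13.9  93.   70.7]
wing 119 (array([519.2, 130.6]), array([15.4, 41.5]), np.float32(109.6)) mean [519.6 132.4 100. ]
shift [-95.6 -82.    1.9] n>= 3.1 roll -1.1313 j6 -18.6
```

Request:
move_arm([
  {"xyz": [-23.8, -20.4, 0], "roll": 0, "grip": 50},
  {"xyz": [-23.8, -20.4, 0], "roll": 0, "grip": 50},
  {"xyz": [-23.8, -20.4, 0], "roll": 0, "grip": 50},
  {"xyz": [-23.8, -20.4, 0], "roll": 0, "grip": 50},
])

```text
time_s: 42.78
position: [0.4755, 0.0015, 0.1095]
tcp_rot: [[-0.334, 0.942, -0.003], [0.942, 0.334, 0.001], [0.002, -0.002, -1.0]]
force: [0.0, -0.4, -0.5]
opening: 0.498
grasp_force: 0.0
```

Request:
move_arm([
  {"xyz": [0, 0, 0], "roll": -0.113, "grip": 50},
  {"xyz": [0, 0, 0], "roll": -0.113, "grip": 50},
  {"xyz": [0, 0, 0], "roll": -0.113, "grip": 50},
  {"xyz": [0, 0, 0], "roll": -0.113, "grip": 50},
  {"xyz": [0, 0, 0], "roll": -0.113, "grip": 50},
])

```text
time_s: 43.2
position: [0.476, 0.0021, 0.1094]
tcp_rot: [[-0.789, 0.614, -0.003], [0.614, 0.789, 0.001], [0.003, -0.001, -1.0]]
force: [-0.2, -0.7, -0.7]
opening: 0.5
grasp_force: 0.0
```

Request:
move_arm([
  {"xyz": [0, 0, 10], "roll": -0.113, "grip": 50},
  {"xyz": [0, 0, 10], "roll": -0.113, "grip": 50},
  {"xyz": [0, 0, 0], "roll": -0.113, "grip": 50},
  {"xyz": [0, 0, 0], "roll": -0.113, "grip": 50},
  {"xyz": [0, 0, 0], "roll": -0.114, "grip": 50},
])

```text
time_s: 43.62
position: [0.4759, 0.0024, 0.0892]
tcp_rot: [[-0.996, 0.094, -0.003], [0.094, 0.996, 0.001], [0.004, 0.001, -1.0]]
force: [-0.3, -0.6, 0.9]
opening: 0.498
grasp_force: 0.0
```

Request:
move_arm([
  {"xyz": [0, 0, 0], "roll": 0, "grip": 50},
  {"xyz": [0, 0, 0], "roll": 0, "grip": 50},
])

```text
time_s: 43.78
position: [0.4763, 0.0023, 0.0898]
tcp_rot: [[-0.995, 0.103, -0.002], [0.103, 0.995, 0.001], [0.002, 0.0, -1.0]]
force: [-0.9, 0.1, -0.1]
opening: 0.502
grasp_force: 0.0
```

```bash
python3 - <<'E'
from c import *
W=cloud("scene",bot.capture("scene")[1]); blob(W,(.46,.6,.06,.18),.09,.11,"wing")
st(); go(.4784,.0018,.023,CY)
E
```

```text
wing 197 (array([522.4, 120.4]), array([15.1, 63.2]), np.float32(109.5)) mean [523.3 121.9 100.2]
t 43.83 p [476.5   2.2  90. ] close 84.1 j6 -97.3 f [ 0.1  0.8 -0.2] op 0.501 gf 0.0
shift [-2.  -0.2 67. ] n>= 1.6 roll -0.0033 j6 -97.3
```

Request:
move_arm([
  {"xyz": [-1.9, -0.3, 25], "roll": 0, "grip": 50},
  {"xyz": [0, 0, 25], "roll": 0, "grip": 50},
  {"xyz": [0, 0, 10], "roll": 0, "grip": 50},
  {"xyz": [0, 0, 5], "roll": 0, "grip": 50},
  {"xyz": [0, 0, 0], "roll": 0, "grip": 40},
])

```text
time_s: 44.25
position: [0.4781, 0.0017, 0.0246]
tcp_rot: [[-0.995, 0.101, -0.003], [0.101, 0.995, 0.001], [0.003, 0.0, -1.0]]
force: [-0.2, 0.2, 0.3]
opening: 0.475
grasp_force: 0.0
```

Request:
move_arm([
  {"xyz": [0, 0, 0], "roll": 0, "grip": 0},
  {"xyz": [0, 0, 0], "roll": 0, "grip": 0},
  {"xyz": [0, 0, 0], "roll": 0, "grip": 0},
  {"xyz": [0, 0, 0], "roll": 0, "grip": 0},
  {"xyz": [0, 0, 0], "roll": 0, "grip": 0},
])

```text
time_s: 44.67
position: [0.4798, 0.0016, 0.0265]
tcp_rot: [[-0.995, 0.1, 0.002], [0.1, 0.995, 0.0], [-0.002, 0.0, -1.0]]
force: [-0.1, 2.9, 3.3]
opening: 0.237
grasp_force: 29.5
```

Request:
move_arm([
  {"xyz": [0, 0, -7], "roll": 0, "grip": 0},
  {"xyz": [0, 0, -7], "roll": 0, "grip": 0},
  {"xyz": [0, 0, 0], "roll": 0, "grip": 0},
  {"xyz": [0, 0, 0], "roll": 0, "grip": 0},
])

```text
time_s: 45.0
position: [0.4792, 0.0016, 0.0404]
tcp_rot: [[-0.995, 0.1, 0.001], [0.1, 0.995, 0.0], [-0.001, 0.0, -1.0]]
force: [0.8, 3.1, -1.6]
opening: 0.24
grasp_force: 29.7
```

```bash
python3 - <<'E'
from c import *
st(); go(.511,-.0013,.037,CY)
E
```

```text
t 45.0 p [479.2   1.6  40.4] close 84.3 j6 -97.5 f [ 0.8  3.1 -1.6] op 0.24 gf 29.7
shift [-31.9   0.3   3.4] n>= 0.8 roll -0.0005 j6 -97.5
```

Request:
move_arm([
  {"xyz": [-8, 0, 0], "roll": 0, "grip": 0},
  {"xyz": [-8, 0, 0], "roll": 0, "grip": 0},
  {"xyz": [-8, 0, 0], "roll": 0, "grip": 0},
  {"xyz": [-6, 0, 0], "roll": 0, "grip": 0},
  {"xyz": [0, 0, 0], "roll": 0, "grip": 0},
])

```text
time_s: 45.42
position: [0.5118, -0.0017, 0.0396]
tcp_rot: [[-0.995, 0.1, 0.003], [0.1, 0.995, 0.0], [-0.003, 0.0, -1.0]]
force: [2.3, 4.3, -1.6]
opening: 0.24
grasp_force: 29.8
```

Request:
move_arm([
  {"xyz": [-2, 0, 0], "roll": 0, "grip": 0},
  {"xyz": [0, 0, 0], "roll": 0, "grip": 0},
  {"xyz": [0, 0, 0], "roll": 0, "grip": 0},
])

```text
time_s: 45.67
position: [0.5115, -0.0017, 0.0397]
tcp_rot: [[-0.995, 0.1, 0.001], [0.1, 0.995, 0.0], [-0.001, 0.0, -1.0]]
force: [1.6, 3.7, -1.3]
opening: 0.245
grasp_force: 29.8
```

```bash
python3 - <<'E'
from c import *
st(); go(.511,-.0013,.037,CY)
E
```

```text
t 45.67 p [511.5  -1.7  39.7] close 84.3 j6 -97.0 f [ 1.6  3.7 -1.3] op 0.245 gf 29.8
shift [0.6 0.3 2.7] n>= 0.1 roll -0.0006 j6 -97.0
```

Request:
move_arm([
  {"xyz": [-2, 0, 0], "roll": 0, "grip": 0},
  {"xyz": [0, 0, 0], "roll": 0, "grip": 0},
  {"xyz": [0, 0, 0], "roll": 0, "grip": 0},
])

```text
time_s: 45.92
position: [0.5119, -0.0017, 0.0396]
tcp_rot: [[-0.995, 0.1, -0.002], [0.1, 0.995, 0.0], [0.002, 0.0, -1.0]]
force: [-0.7, 4.8, -2.0]
opening: 0.239
grasp_force: 29.7
```

```bash
python3 - <<'E'
from c import *
st()
E
```

```text
t 45.92 p [511.9  -1.7  39.6] close 84.3 j6 -97.0 f [-0.7  4.8 -2. ] op 0.239 gf 29.7
```

It has reached the stop. I'll let it down and release.

Request:
move_arm([
  {"xyz": [0, 0, 5], "roll": 0, "grip": 0},
  {"xyz": [0, 0, 5], "roll": 0, "grip": 0},
  {"xyz": [0, 0, 3], "roll": 0, "grip": 0},
  {"xyz": [0, 0, 1], "roll": 0, "grip": 0},
  {"xyz": [0, 0, 0], "roll": 0, "grip": 0},
])

```text
time_s: 46.33
position: [0.5119, -0.0017, 0.0264]
tcp_rot: [[-0.995, 0.1, -0.002], [0.1, 0.995, 0.0], [0.002, 0.0, -1.0]]
force: [-4.0, 5.3, 6.7]
opening: 0.243
grasp_force: 29.4
```

```bash
python3 - <<'E'
from c import *
st()
E
```

```text
t 46.33 p [511.9  -1.7  26.4] close 84.3 j6 -97.0 f [-4.   5.3  6.7] op 0.243 gf 29.4
```

Request:
move_arm([
  {"xyz": [0, 0, 0], "roll": 0, "grip": 25},
  {"xyz": [0, 0, 0], "roll": 0, "grip": 45},
  {"xyz": [0, 0, 0], "roll": 0, "grip": 50},
  {"xyz": [0, 0, 0], "roll": 0, "grip": 50},
  {"xyz": [0, 0, -20], "roll": 0, "grip": 50},
])

```text
time_s: 46.75
position: [0.5115, -0.0025, 0.0436]
tcp_rot: [[-0.995, 0.1, -0.005], [0.1, 0.995, 0.0], [0.005, -0.0, -1.0]]
force: [0.6, -0.1, 0.5]
opening: 0.45
grasp_force: 0.0
```

Request:
move_arm([
  {"xyz": [0, 0, -35], "roll": 0, "grip": 50},
  {"xyz": [0, 0, -40], "roll": 0, "grip": 50},
  {"xyz": [0, 0, -40], "roll": 0, "grip": 50},
  {"xyz": [30, 0, 0], "roll": 0, "grip": 50},
  {"xyz": [30, 0, 0], "roll": 0, "grip": 50},
])

```text
time_s: 47.17
position: [0.4575, 0.0022, 0.1638]
tcp_rot: [[-0.995, 0.1, 0.011], [0.1, 0.995, -0.004], [-0.011, -0.003, -1.0]]
force: [-0.4, 1.4, -0.7]
opening: 0.498
grasp_force: 0.0
```

Request:
move_arm([
  {"xyz": [0, -40, 0], "roll": 0, "grip": 50},
  {"xyz": [0, -40, 0], "roll": 0, "grip": 50},
  {"xyz": [0, -40, 0], "roll": 0, "grip": 50},
  {"xyz": [0, -40, 0], "roll": 0, "grip": 50},
  {"xyz": [0, -40, 0], "roll": 0, "grip": 50},
])

```text
time_s: 47.58
position: [0.4331, -0.1978, 0.1611]
tcp_rot: [[-0.995, 0.1, 0.001], [0.1, 0.995, -0.002], [-0.001, -0.002, -1.0]]
force: [1.0, 0.4, 0.2]
opening: 0.5
grasp_force: 0.0
```

```bash
python3 - <<'E'
from c import *
st(); p,G=bars("scene"); p,d=cap("scene","end"); W=cloud("scene",d); amber(p,W)
blob(W,(.46,.6,.06,.18),.09,.105,"wing"); blob(W,(.42,.57,-.06,.06),.072,.1,"knob")
p,d=cap("top","endt");W=cloud("top",d); blob(W,(.42,.57,-.06,.06),.072,.1,"knob")
blob(W,(.46,.6,.06,.18),.09,.105,"wing")
a=cv2.imread("pics/end.png"); cv2.imwrite("pics/endc.png",cv2.resize(a[170:420,80:360],None,fx=2.4,fy=2.4))
E
```

```text
t 47.58 p [ 433.1 -197.8  161.1] close 84.3 j6 -122.2 f [1.  0.4 0.2] op 0.5 gf 0.0
scene 229 [0, 0, 0, 0, 0, 0, 0, 0, 0, 0, 0, 0, 0, 0, 0, 0, 0, 0, 0, 0, 0, 0, 0, 0, 0, 0, 0, 0, 0, 0, 0, 0, 0, 0, 0, 0, 0, 0, 0, 0, 0, 0, 0, 0, 0, 0, 21, 31, 25, 33, 0, 0, 0, 0, 0, 0, 2, 21, 33, 34, 29, 0, 0, 0, 0, 0, 0, 0, 0]
41 110 mean [-36.6  42.4  66.9] range [-59.3  34.2  63.2] [-13.7  49.2  70.2]
85 119 mean [-37.4  86.   67. ] range [-61.1  76.9  63.2] [-13.9  92.2  70.5]
amber [205. 250.] 116 z 0.068 (array([603.7,  36.6]), array([15.5, 45.2]), np.float32(172.4)) mean [603.8  37.8  66.9]
amber [211. 266.] 124 z 0.0677 (array([618.5,  89.5]), array([37.2, 70. ]), np.float32(36.5)) mean [607.4  81.5  67.1]
amber [336. 396.] 198 z 0.0199 (array([501.5, 449.5]), array([13.6, 54. ]), np.float32(170.5)) mean [502.1 449.5  18.8]
wing 183 (array([523.2, 120.2]), array([14.6, 63.6]), np.float32(109.9)) mean [523.3 121.9  99.6]
knob 77 (array([5.105e+02, 1.000e-01]), array([22.1, 23.8]), np.float32(42.0)) mean [511.3   1.4  83.8]
```

View pics/endc.png

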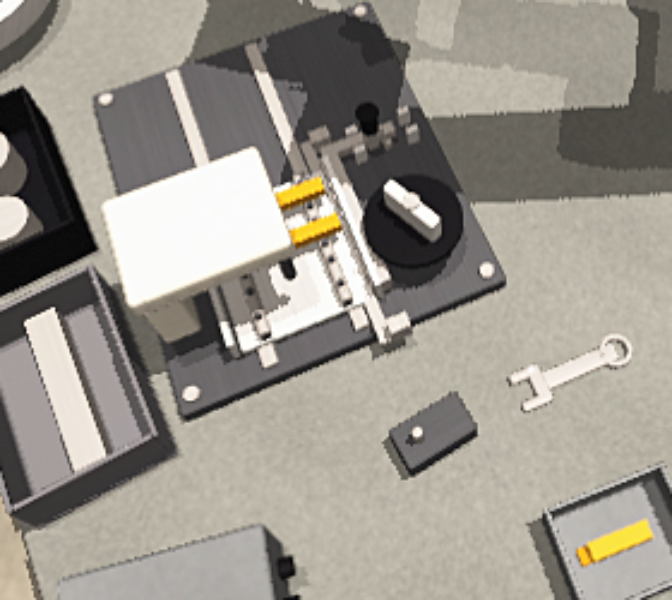

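The final crop shows both amber bars under the head at (300,190) and (315,230), and the stub in the tray at (615,540). The knob at (367,118) is back at its home position and down. Spanner and pin block are unmoved. Handing in.

```bash
python3 -c "
from rig import bot
print(bot.hand_in())"
```

```text
the job is handed in; nothing more can be done
None
```

Handed in with no verdict returned: final images show both amber bars seated under the noses, the carriage near 180 mm, the bolt home and down, the stub in the tray, and the spanner and pin block where they lay; the real fingertips sat about 27 mm above the reported TCP, which cost one missed grasp until I corrected for it.

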